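# Gauge toy puzzle pieces and lay them in the board

## Task

Check the wooden puzzle pieces from the packing tray in the bench caliper, one at a time from the longest to the shortest (bus, plank, disc, square; some may be missing): lay the piece flat on the bed, lengthways between the jaws, and slide the jaw gently shut until it squeezes the piece against the fixed jaw for about half a second, then open it again. Lay every piece fully down in the recess of the puzzle board that has its outline, and finish with the caliper slid fully open; leave the toy truck and the jar alone.

Things in the scene. Friction and masses are not known exactly. Their poses are not given: they have to be found in the camera images.
- piece_bus: Plain wooden puzzle bus piece: oblong block 120 (x) x 50 (y) x 30 mm high, four square inlays and one long inlaid line on top. Loose, 30 to 170 g. Origin at the centre of its underside, z up. May be absent (None).
- piece_plank: Plain wooden puzzle plank piece: oblong block 90 (x) x 40 (y) x 30 mm high, two inlaid lines along it. Loose, 30 to 170 g. Origin at the centre of its underside, z up. May be absent (None).
- piece_disc: Plain wooden puzzle disc piece: round block 64 mm across, 30 mm high, inlaid circle on top. Loose, 30 to 170 g. Origin at the centre of its underside, z up. May be absent (None).
- piece_square: Plain wooden puzzle square piece: block 46 x 46 x 30 mm high, inlaid cross on top. Loose, 30 to 170 g. Origin at the centre of its underside, z up. May be absent (None).
- tray: Grey plastic moulded packing tray, fixed, 296 (x) x 192 (y) x 16 mm high, with four equal pockets 136 (x) x 78 (y) mm and 10 mm deep, centred at x = +-72, y = +-50 mm; pocket floor at z = 6 mm. Each present piece starts flat in one pocket, its top 20 mm above the tray's top. Origin at the centre of the underside.
- board: Wooden puzzle board, darker than the pieces, fixed, 264 (x) x 192 (y) x 16 mm high, with four recesses 10 mm deep, each with the outline of one piece plus 2 mm all round (2 mm chamfer at the rim). A seated piece stands 20 mm above the board's top. Origin at the centre of the underside.
- recess_bus (a point): Centre of the floor of the bus recess in the puzzle board (10 mm below the board's top); axes as the board's; the recess's long side runs along x. The piece's origin lies here when it is seated.
- recess_plank (a point): Centre of the floor of the plank recess in the puzzle board (10 mm below the board's top); axes as the board's; the recess's long side runs along x. The piece's origin lies here when it is seated.
- recess_disc (a point): Centre of the floor of the disc recess in the puzzle board (10 mm below the board's top); axes as the board's. The piece's origin lies here when it is seated.
- recess_square (a point): Centre of the floor of the square recess in the puzzle board (10 mm below the board's top); axes as the board's. The piece's origin lies here when it is seated.
- caliper: Bench caliper, fixed: flat aluminium bed 300 (x) x 120 (y) x 12 mm high with the two jaws standing on its middle line (y = 0). Origin at the centre of the bed's underside; the bed's top is z = 12 mm; the jaws close along x.
- fixed_face (a point): Fixed steel jaw of the caliper: block 28 (x) x 56 (y) x 36 mm high on the bed. This point is the foot of its measuring face (on the bed's top, middle line); the face looks to +x of the caliper, the jaw lies on the -x side.
- moving_face (a point): Sliding steel jaw: plate 20 (x) x 56 (y) x 36 mm high. This point is the foot of its measuring face; the face looks to -x, towards the fixed jaw. Behind it (20 to 78 mm in +x, 56 mm wide) is the low carriage, 20 mm high over the bed's top, which carries the grip.
- slide_grip (a point): Point in the black upright grip of the carriage, 56 mm behind (+x of) the moving jaw's face, 64 mm over the table. The grip is a plate 16 mm thick (along the caliper's x), 44 mm wide (y); its top is 86 mm over the table and the carriage's top under it 32 mm. 28 mm is free between it and the jaw plate. Grip it from above across x, or push it along x.
- carriage (a joint): Travel of the sliding jaw in m: 0 = fully open (jaws 165 mm apart), growing as it closes towards the fixed jaw (-x), at most 0.16; the gap is 0.165 minus this. It slides against about 2 N of friction and stays where it is left; it has no spring, so the squeeze lasts only while the grip is being pushed (stopping at first contact leaves next to none). A squeeze of 4 to 30 N is right.
- truck: Bystander: plastic toy truck about 80 x 160 x 85 mm high; origin at the middle on the ground.
- jar: Bystander: glass jar 72 mm across, 100 mm high, orange cap; origin at the centre of its underside.

How it is judged:
By the outcome, as a careful person would: the job done as asked, in the order asked, and still so for the second after the job is handed in, with the robot touching nothing.
Of piece_bus, piece_plank, piece_disc, piece_square only 2 to 3 are there at a start; the rules pass over those that are not, and their reading is None.
At some moment in a run one of piece_bus, piece_plank, piece_disc, piece_square may be knocked a few centimetres aside while the robot is not near it.
Once in a run the grip may slacken for a moment while it holds something.
It also fails if it takes over 210 s, if anything falls off the work surface, if the arm or the gripper's body presses on something with over 40 N, if the wrist force passes 120 N, or if a joint passes its speed limit or range.

## Robot

A 6-joint arm with a two-finger parallel gripper is mounted at the origin on the work surface. World frame = base frame: x ahead of the robot, y to its left, z up, the work surface at z = 0. Lengths are in m, angles in rad, forces in N, time in s.
With the tool pointing down it reaches from about 0.35 to 0.975 m from the base axis. Payload 7.1 kg.
Tool frame: the origin (TCP) lies between the finger pads; the fingertips stand 19 mm ahead of it and the grasp point (between the pads) is the TCP (r.finger_overhang is the distance from the TCP to the fingertips, in m); z points along the fingers, y is the line along which they close (so a half turn about z gives the same grasp; the last joint's range is limited). The gripper opens to 88 mm and grips with 3 to 60 N. Pads are 20 mm wide; open, the fingers measure 115 mm over their backs; the gripper's body (75 mm by 178 mm) begins 61 mm behind the grasp point.
Start: joints at [-1.33, 0.423, 1.63, -0, 1.089, -0.019], TCP at [0.161, -0.604, 0.242] pointing down, gripper open.
Joint ranges: [-3, 3], [-0.9, 2.11], [0.09, 2.58], [-1.31, 4.45], [0.11, 2.69], [-2.54, 2.54]. Speed limits (rad/s): [2.39, 2.39, 3.01, 3.14, 3.14, 3.14].

## Interface

Orientations are given as a rotation vector (axis times angle).
In Python, from plant import r, cams gives the robot as it stands.
- The arm moves only by the shell command python3 -m pendant 'ROWS' [OPENING] [FORCE]. ROWS is JSON, a list of rows, each an object with "travel": the shift along the world's x, y, z in m, a list of three; "angular": the turn, a rotation vector about the world's x, y, z in degrees, a list of three. A call has 1 to 20 rows; each row shifts and turns the commanded pose from where the row before left it; what a row does not reach is not made up. A row lasts 1/12 s, in which the tool goes at most 41.7 mm and 7.16 degrees, less where a joint would pass 70% of its speed; a pose out of reach is approached as far as the arm can. A call with a gripper value outside its range is refused whole. OPENING is the finger opening in m, from 0 to 0.0878, set as the call begins (- or left out, the last holds). The fingers move at their own pace and stop on an object; FORCE is the grip in N (left out, the last holds). Time passes only in rows, so rows that do not move let the fingers close. It gives the time, the measured TCP pose, the force, the opening and the grip force at its end, in the units of the state.
- r.sense(): the state, without advancing time (a new reading comes with each control period).
- cams.capture(name): name is "side" or "top"; returns a dict with "pixels" (420x560x3 uint8, blue, green, red), "depth" (420x560 float32, m along the optical axis (not along the pixel's ray), 0 where there is no reading), "K" (3x3 intrinsics, pixels), "rvec" (rotation vector, rad) and "tvec" (3), from world to camera coordinates, as OpenCV has them. Camera axes: x right, y down, z forward; pixel columns grow to the right and rows downward; lengths in m; the calibration is good to about 2 mm. A picture is of the moment at which its call begins.
- r.hand_in(): hands the job in; it is judged then, once.
The state is a dict: "t": time; "joint_pos": joint angles; "dq": joint speeds; "tau": joint torques, N m; "ee_pos": TCP position; "eef_rot": TCP orientation; "force": force on the tool from outside, world axes, zero at the start; "moment": the same for the moment, N m; "finger_gap": finger opening in m; "grasp_force": force on a finger pad.
Only numpy, scipy, OpenCV 4.12 (cv2) and the standard library are available. Lean on these libraries where they do the work, as an engineer would, in place of code of your own. Each camera call takes 0.05 s, during which the arm holds its last target. There are 200 camera calls.

## Working session

There is one attempt and no reset: what is moved stays moved. The work goes in short steps, Python scripts to look and compute and a shell command to move; the robot and the scene stay as the last step left them, time stands still between calls to the robot, and variables do not carry over. Pictures are saved under pics/ and viewed, at most 15 in all, crops included, and the job is handed in when it is done.

```bash
ls; mkdir -p pics; python3 - <<'E'
from plant import r,cams
import cv2,numpy as np
s=r.sense();print(s['t'],s['ee_pos'],s['eef_rot'],s['finger_gap'])
for n in('top','side'):
    c=cams.capture(n);cv2.imwrite(f'pics/{n}0.png',c['pixels']);np.savez(f'pics/{n}0.npz',**c)
    print(n,c['K'].round(1).tolist(),c['rvec'],c['tvec'])
E
```

```text
pics
0.0 [ 0.16045649 -0.60352637  0.24093276] [-3.11368287e+00 -4.06725622e-01  2.18392766e-04] 0.0877466422673169
top [[441.0, 0.0, 277.2], [0.0, 441.0, 211.2], [0.0, 0.0, 1.0]] [ 2.15940404 -2.11538675  0.19164212] [-0.02169702  0.55993405  1.12684427]
side [[515.8, 0.0, 282.5], [0.0, 515.8, 206.6], [0.0, 0.0, 1.0]] [ 2.19384195 -0.12200579  0.08360255] [-0.57864062  0.11444333  1.33016066]
```

View pics/top0.png

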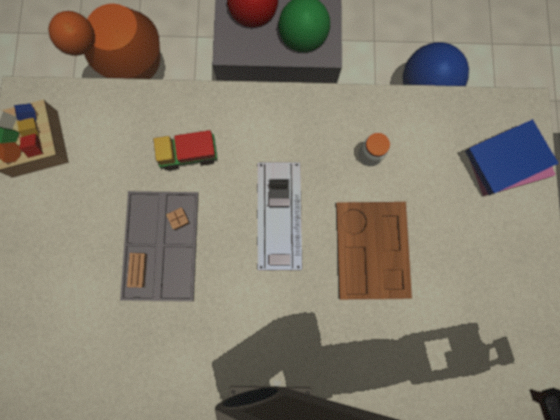

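View pics/side0.png

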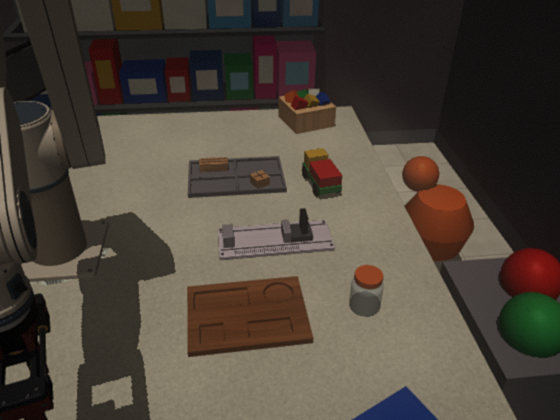

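Top view: the plank (137,270) and the square (177,218) are in the tray, with no bus or disc. The caliper is at (279,215) and the board at (374,250), with its plank recess near (389,232) and square recess near (393,280). Next I'll measure outlines.

```bash
cat > h.py <<'E'
import cv2,numpy as np
def load(f): return dict(np.load(f))
def cloud(c):
    R=cv2.Rodrigues(c['rvec'])[0];d=c['depth'].astype(float);v,u=np.indices(d.shape);K=c['K']
    P=np.stack([(u-K[0,2])/K[0,0]*d,(v-K[1,2])/K[1,1]*d,d],-1)
    W=(P-c['tvec'].ravel())@R; W[d==0]=np.nan; return W
def proj(c,X): return cv2.projectPoints(np.float64(X).reshape(-1,1,3),c['rvec'],c['tvec'],c['K'],None)[0].reshape(-1,2)
def ortho(c,z,x0,x1,y0,y1,s=2.0):
    """view of plane z, s px/mm; up=+x, left=+y"""
    q=np.float64([[x1,y1,z],[x1,y0,z],[x0,y0,z],[x0,y1,z]])
    w,h=int((y1-y0)*1000*s),int((x1-x0)*1000*s)
    H=cv2.getPerspectiveTransform(np.float32(proj(c,q)),np.float32([[0,0],[w,0],[w,h],[0,h]]))
    return cv2.warpPerspective(c['pixels'],H,(w,h),flags=cv2.INTER_CUBIC)
def rect(pts):
    (cx,cy),(w,h),a=cv2.minAreaRect(np.float32(pts*1000)); 
    if w<h: w,h,a=h,w,a+90
    return np.round([cx,cy,w,h,(a+90)%180-90],1)
E
python3 - <<'E'
from h import *
c=load('pics/top0.npz');W=cloud(c)
for p in[(137,270),(177,218),(279,259),(279,185),(279,225),(374,250),(160,245),(300,320),(376,143),(185,150)]: print(p,W[p[1],p[0]].round(4))
def blob(m,seed):
    n,l=cv2.connectedComponents(m.astype(np.uint8)); return l==l[seed[1],seed[0]]
Z=W[...,2]
for nm,lo,hi,seed in[('board',.008,.04,(374,250)),('tray',.004,.06,(161,245)),('plank',.028,.045,(137,270)),('square',.028,.045,(177,218)),('calbed',.006,.12,(279,235)),('fixed',.04,.055,(279,259))]:
    m=blob((Z>lo)&(Z<hi),seed);print(nm,m.sum(),rect(W[m][:,:2]),np.nanmedian(W[m][:,2]).round(4))
a=ortho(c,.016,.42,.74,-.36,-.08,2);b=ortho(c,.036,.42,.74,.2,.42,2)
k=ortho(c,.048,.42,.76,-.08,.1,2)
def s(im): return cv2.resize(im,None,fx=.62,fy=.62*1)
h=max(x.shape[0] for x in(a,b,k));f=np.zeros((h,0,3),np.uint8)
for x in(b,k,a): f=np.hstack([f,cv2.copyMakeBorder(x,0,h-x.shape[0],0,4,0)])
f=cv2.resize(f,None,fx=800/f.shape[1],fy=800/f.shape[1]);print(f.shape);cv2.imwrite('pics/o1.png',f[:600])
E
```

```text
(137, 270) [0.398  0.3542 0.035 ]
(177, 218) [0.5379 0.2574 0.0359]
(279, 259) [ 0.4337 -0.0175  0.044 ]
(279, 185) [ 0.6243 -0.0133  0.0798]
(279, 225) [ 0.5283 -0.0162  0.0105]
(374, 250) [ 0.4652 -0.275   0.0122]
(160, 245) [0.4666 0.3037 0.0139]
(300, 320) [ 0.2756 -0.0773 -0.0039]
(376, 143) [ 0.7392 -0.2658  0.0963]
(185, 150) [0.7161 0.2388 0.0718]
board 4725 [ 466.5 -274.4  264.5  195.7    1.8] 0.0145
tray 5769 [468.1 306.6 300.4 198.7   0.8] 0.0106
plank 543 [398.3 357.8  89.3  40.4   0. ] 0.0342
square 298 [537.9 257.3  46.6  46.6 -60.8] 0.0342
calbed 4551 [555.5 -17.2 298.5 118.4   1.5] 0.0112
fixed 213 [431.4 -20.2  52.5  26.2 -88.7] 0.0467
(397, 800, 3)
```

View pics/o1.png

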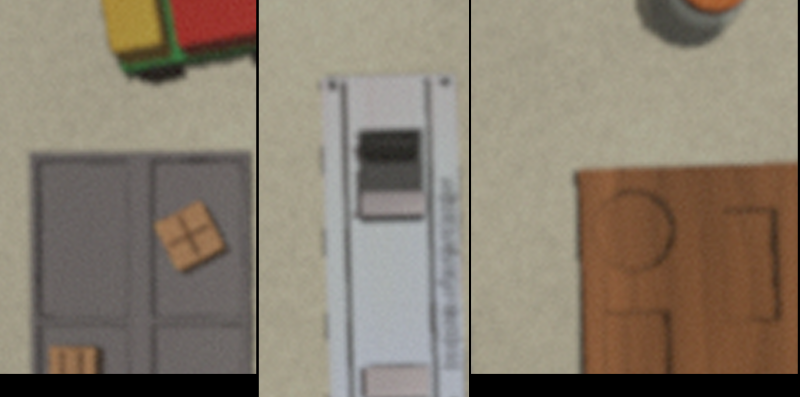

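Rectified view: the square is rotated about 30° in its pocket, the plank lies along world x, and the caliper is along x, open. My crop cut off the lower part of the board, so I'll take board views from both cameras.

```bash
python3 - <<'E'
from h import *
t=load('pics/top0.npz');s=load('pics/side0.npz')
a=[ortho(c,.016,.31,.63,-.39,-.16,1.7) for c in(t,s)]
f=np.hstack(a);f=cv2.convertScaleAbs(f,alpha=1.8)
print(f.shape);cv2.imwrite('pics/o2.png',f)
W=cloud(s);Z=W[...,2]
for nm,lo,hi,xr,yr in[('board',.008,.04,(.3,.64),(-.4,-.15)),('plank',.028,.045,(.33,.46),(.3,.4)),('square',.028,.045,(.49,.59),(.21,.31)),('cal',.006,.12,(.39,.72),(-.1,.06)),('fixed',.04,.055,(.39,.47),(-.06,.03)),('tray',.004,.06,(.3,.63),(.19,.42))]:
  for n,c in(('top',t),('side',s)):
    W=cloud(c);m=(W[...,2]>lo)&(W[...,2]<hi)&(W[...,0]>xr[0])&(W[...,0]<xr[1])&(W[...,1]>yr[0])&(W[...,1]<yr[1])
    print(nm,n,m.sum(),rect(W[m][:,:2]),np.median(W[m][:,2]).round(4))
E
```

```text
(544, 782, 3)
board top 4860 [ 466.5 -274.4  264.5  195.7    1.8] 0.0145
board side 5944 [ 469.7 -269.9  265.3  200.     1.3] 0.0154
plank top 543 [398.3 357.8  89.3  40.4   0. ] 0.0342
plank side 236 [402.4 360.9  89.2  50.1  -1.8] 0.0352
square top 298 [537.9 257.3  46.6  46.6 -60.8] 0.0342
square side 160 [541.6 259.3  52.5  49.5 -63.8] 0.0351
cal top 4553 [553.1 -28.4 303.9 140.6   1.5] 0.0112
cal side 3545 [ 5.609e+02 -1.440e+01  3.011e+02  1.293e+02  5.000e-01] 0.0127
fixed top 213 [431.4 -20.2  52.5  26.2 -88.7] 0.0467
fixed side 170 [436.3 -17.7  60.7  27.8 -88.5] 0.0475
tray top 5789 [465.9 303.9 323.2 220.   -0.7] 0.0105
tray side 3169 [469.2 307.  311.3 220.8   1.9] 0.011
```

View pics/o2.png

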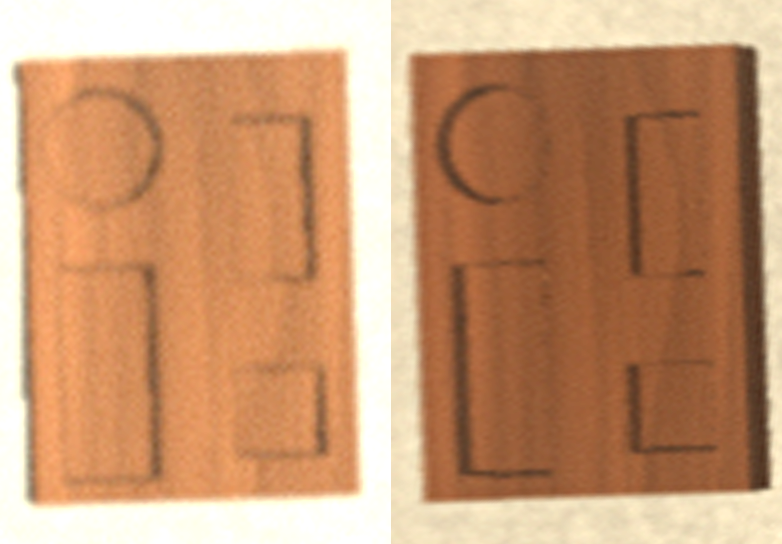

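Both cameras agree on the board. It is rotated about 1.7° with its centre near (0.469, -0.272). That puts the plank recess near (0.515, -0.322) and the square recess near (0.390, -0.326). Now the caliper and the pieces, using planes of known height.

```bash
cat >> h.py <<'E'
def pieces(c,x0=.30,x1=.64,y0=.19,y1=.43,z=.036,s=3.,mn=900):
    im=ortho(c,z,x0,x1,y0,y1,s);hsv=cv2.cvtColor(im,cv2.COLOR_BGR2HSV)
    m=cv2.inRange(hsv,(4,80,75),(20,255,255));m=cv2.morphologyEx(m,cv2.MORPH_CLOSE,np.ones((13,13),np.uint8))
    out=[]
    for k in cv2.findContours(m,cv2.RETR_EXTERNAL,cv2.CHAIN_APPROX_NONE)[0]:
        if cv2.contourArea(k)<mn*s*s: continue
        p=k.reshape(-1,2);out.append(rect(np.c_[x1-p[:,1]/s/1000,y1-p[:,0]/s/1000]))
    return out,im
E
python3 - <<'E'
from h import *
t=load('pics/top0.npz');s=load('pics/side0.npz')
for c in(t,s):
    o,im=pieces(c);print(o)
f=np.hstack([ortho(c,.048,.39,.72,-.1,.06,1.7) for c in(t,s)]+[ortho(t,.036,.34,.58,.22,.40,1.2),])if 0 else np.hstack([ortho(c,.048,.39,.72,-.1,.06,1.7) for c in(t,s)])
q=np.vstack([ortho(c,.036,.34,.58,.22,.40,1.15) for c in(t,s)]);f=np.hstack([cv2.copyMakeBorder(f,0,max(0,q.shape[0]-f.shape[0]),0,0,0),cv2.copyMakeBorder(q,0,max(0,f.shape[0]-q.shape[0]),0,0,0)])
f=cv2.convertScaleAbs(f,alpha=1.4);print(f.shape);cv2.imwrite('pics/o3.png',f)
E
```

```text
[array([398.9, 356.8,  90. ,  43.3,  -0.4]), array([537.2, 256.9,  49.2,  48.4,  27.3])]
[array([402.7, 344.4,  92.1,  74.6,   1.1]), array([542.9, 257.5,  53.3,  49.7, -62.7])]
(560, 751, 3)
```

View pics/o3.png

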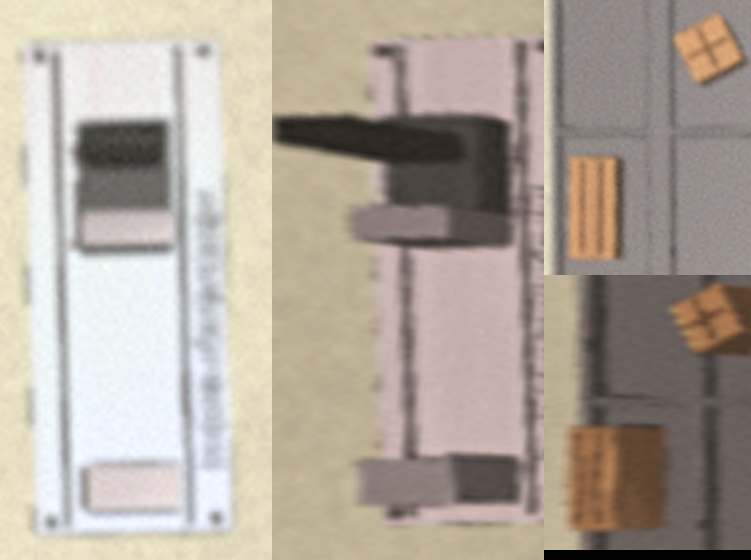

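Top camera: the fixed jaw face is at row 462 and the moving face at row 243, so the gap is about 129 mm and the caliper is partly closed at about 1.7°. The plank is near (0.4015, 0.358) at 0° and the square near (0.540, 0.257) at 28°. Moving above the plank.

```bash
python3 -m pendant '[{"travel":[0.0225,0.025,0],"angular":[0,0,-1.24]},{"travel":[0.0225,0.025,0],"angular":[0,0,-1.24]},{"travel":[0.0225,0.025,0],"angular":[0,0,-1.24]},{"travel":[0.0225,0.025,0],"angular":[0,0,-1.24]},{"travel":[0.0225,0.025,0],"angular":[0,0,-1.24]},{"travel":[0.0225,0.025,0],"angular":[0,0,-1.24]},{"travel":[0.0225,0.025,0],"angular":[0,0,-1.24]},{"travel":[0.0225,0.025,0],"angular":[0,0,-1.24]},{"travel":[0.0225,0.025,0],"angular":[0,0,-1.24]},{"travel":[0.0225,0.025,0],"angular":[0,0,-1.24]},{"travel":[0.0225,0.025,0],"angular":[0,0,-1.24]},{"travel":[0.0225,0.025,0],"angular":[0,0,-1.24]}]' 0.06 20
python3 -m pendant '[{"travel":[-0.0016,0.0367,0]},{"travel":[-0.0016,0.0367,0]},{"travel":[-0.0016,0.0367,0]},{"travel":[-0.0016,0.0367,0]},{"travel":[-0.0016,0.0367,0]},{"travel":[-0.0016,0.0367,0]},{"travel":[-0.0016,0.0367,0]},{"travel":[-0.0016,0.0367,0]},{"travel":[-0.0016,0.0367,0]},{"travel":[-0.0016,0.0367,0]},{"travel":[-0.0016,0.0367,0]},{"travel":[-0.0016,0.0367,0]},{"travel":[-0.0016,0.0367,0]},{"travel":[-0.0016,0.0367,0]},{"travel":[-0.0016,0.0367,0]},{"travel":[-0.0016,0.0367,0]},{"travel":[-0.0016,0.0367,0]},{"travel":[-0.0016,0.0367,0]}]'
python3 -m pendant '[{"travel":[0,0,-0.04]},{"travel":[0,0,-0.04]},{"travel":[0,0,-0.04]},{"travel":[0,0,0]},{"travel":[0,0,0]}]'
python3 - <<'E'
from plant import r,cams
from h import *
s=r.sense();print(s['q'] if 'q' in s else s['joint_pos'],s['ee_pos'],s['eef_rot'],s['force'])
f=[]
for n in('top','side'):
    c=cams.capture(n);np.savez(f'pics/{n}1.npz',**c)
    u=proj(c,[s['ee_pos']])[0];x,y=np.int32(u);print(n,u,c['depth'][y-3:y+4:3,x-3:x+4:3])
    f.append(c['pixels'][max(0,y-60):y+60,max(0,x-60):x+60])
f=[cv2.resize(i,(396,396),interpolation=cv2.INTER_CUBIC) for i in f];cv2.imwrite('pics/g1.png',np.hstack(f))
E
```

```text
t: 1.1
ee_pos: [0.4312, -0.3024, 0.2415]
eef_rot: [-3.141, 0.002, 0.001]
force: [-0.1, -0.5, 0.5]
finger_gap: 0.06
grasp_force: 0.0
[-6.34202598e-01  2.79864157e-01  1.84615797e+00 -2.53997905e-05
  1.01609257e+00  9.37617338e-01] [ 0.43124446 -0.30244622  0.24148157] [-3.14130046e+00  1.58671122e-03  6.80839688e-04] [-0.14990221 -0.45564497  0.51003883]
top [410.71313201 257.25831036] [[0.8594393  0.8426775  0.8257394 ]
 [0.8631642  0.8435159  0.676184  ]
 [0.86081356 0.8422963  0.666734  ]]
side [224.74684771 243.18817879] [[0.88841546 0.8888209  0.88870674]
 [0.89137954 0.89425445 0.8930765 ]
 [0.9457716  0.9463091  0.9442792 ]]validation failed for argument at $[0]...
validation failed for argument at $[0]...
```

View pics/g1.png

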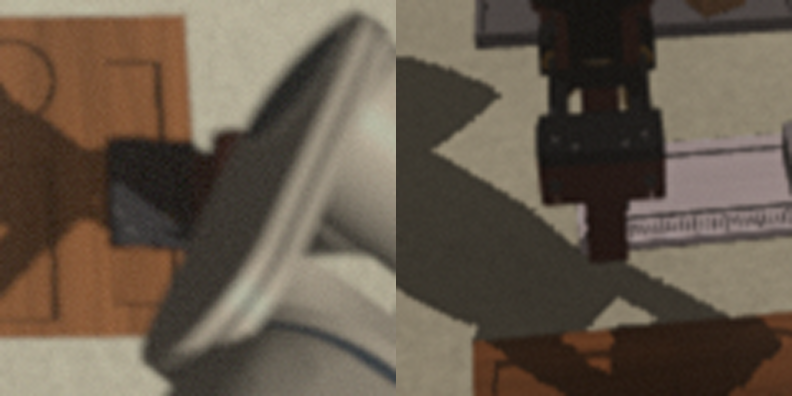

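The second and third moves were refused because every row needs "angular". The picture shows the gripper over the board at z = 0.24 with nothing touched. Continuing.

```bash
python3 -m pendant '[{"travel":[-0.0016,0.0367,0],"angular":[0,0,0]},{"travel":[-0.0016,0.0367,0],"angular":[0,0,0]},{"travel":[-0.0016,0.0367,0],"angular":[0,0,0]},{"travel":[-0.0016,0.0367,0],"angular":[0,0,0]},{"travel":[-0.0016,0.0367,0],"angular":[0,0,0]},{"travel":[-0.0016,0.0367,0],"angular":[0,0,0]},{"travel":[-0.0016,0.0367,0],"angular":[0,0,0]},{"travel":[-0.0016,0.0367,0],"angular":[0,0,0]},{"travel":[-0.0016,0.0367,0],"angular":[0,0,0]},{"travel":[-0.0016,0.0367,0],"angular":[0,0,0]},{"travel":[-0.0016,0.0367,0],"angular":[0,0,0]},{"travel":[-0.0016,0.0367,0],"angular":[0,0,0]},{"travel":[-0.0016,0.0367,0],"angular":[0,0,0]},{"travel":[-0.0016,0.0367,0],"angular":[0,0,0]},{"travel":[-0.0016,0.0367,0],"angular":[0,0,0]},{"travel":[-0.0016,0.0367,0],"angular":[0,0,0]},{"travel":[-0.0016,0.0367,0],"angular":[0,0,0]},{"travel":[-0.0016,0.0367,0],"angular":[0,0,0]}]'
python3 -m pendant '[{"travel":[0,0,-0.04],"angular":[0,0,0]},{"travel":[0,0,-0.04],"angular":[0,0,0]},{"travel":[0,0,-0.04],"angular":[0,0,0]},{"travel":[0,0,-0.02],"angular":[0,0,0]},{"travel":[0,0,0],"angular":[0,0,0]},{"travel":[0,0,0],"angular":[0,0,0]}]'
python3 - <<'E'
from plant import r,cams
from h import *
s=r.sense();print(s['joint_pos'],s['ee_pos'],s['eef_rot'],s['force'])
f=[]
for n in('top','side'):
    c=cams.capture(n);np.savez(f'pics/{n}1.npz',**c)
    tip=s['ee_pos']+[0,0,-.019];u=proj(c,[tip])[0];x,y=np.int32(u);print(n,u)
    i=c['pixels'].copy();cv2.circle(i,(x,y),1,(0,255,0),-1)
    f.append(i[max(0,y-45):y+45,max(0,x-45):x+45])
f=[cv2.resize(i,(396,396),interpolation=cv2.INTER_CUBIC) for i in f];cv2.imwrite('pics/g2.png',cv2.convertScaleAbs(np.hstack(f),alpha=1.8))
E
```

```text
t: 2.7
ee_pos: [0.4016, 0.3577, 0.2415]
eef_rot: [3.141, 0.0, -0.0]
force: [0.4, -0.7, -0.6]
finger_gap: 0.0598
grasp_force: 0.0
t: 3.2
ee_pos: [0.4016, 0.3557, 0.1008]
eef_rot: [3.14, -0.0, -0.003]
force: [-0.0, 0.0, 0.5]
finger_gap: 0.06
grasp_force: 0.0
[ 7.02706493e-01  5.05219338e-01  1.90883208e+00 -1.81227436e-04
  7.30453942e-01  2.27381220e+00] [0.40157353 0.35565121 0.10083892] [ 3.13961595e+00 -2.73478278e-04 -3.36621525e-03] [-0.0457371   0.04873574  0.46543263]
top [130.92057609 267.865941  ]
side [211.72194339 148.30938348]
```

View pics/g2.png

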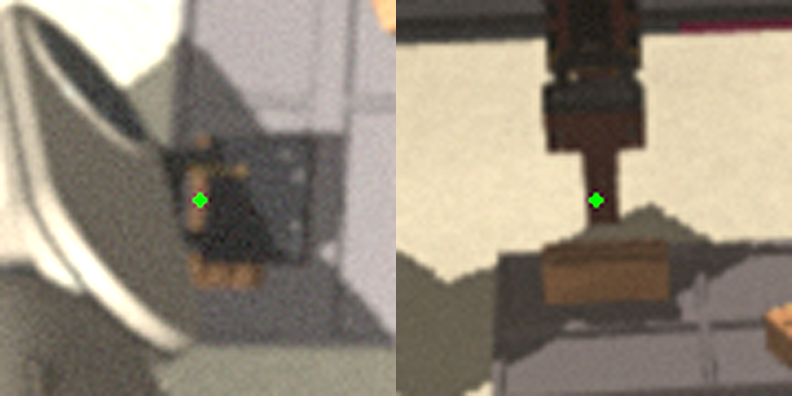

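The gripper is right above the plank, with the finger centre within 1–2 mm of it in the side view (600 against 606). Descending and gripping.

```bash
python3 -m pendant '[{"travel":[0.0003,0.001,-0.02],"angular":[0,0,0]},{"travel":[0.0003,0.001,-0.02],"angular":[0,0,0]},{"travel":[0.0004,0,-0.015],"angular":[0,0,0]},{"travel":[0,0,-0.008],"angular":[0,0,0]},{"travel":[0,0,0],"angular":[0,0,0]}]'
python3 -m pendant '[{"travel":[0,0,0],"angular":[0,0,0]},{"travel":[0,0,0],"angular":[0,0,0]},{"travel":[0,0,0],"angular":[0,0,0]},{"travel":[0,0,0],"angular":[0,0,0]},{"travel":[0,0,0],"angular":[0,0,0]},{"travel":[0,0,0],"angular":[0,0,0]}]' 0.02 25
```

```text
t: 3.72
ee_pos: [0.4031, 0.3586, 0.0389]
eef_rot: [-3.141, 0.0, -0.0]
force: [0.4, -0.2, 0.3]
finger_gap: 0.0603
grasp_force: 0.0
t: 4.22
ee_pos: [0.4034, 0.3592, 0.0398]
eef_rot: [-3.14, -0.0, -0.002]
force: [-0.7, -0.1, 6.4]
finger_gap: 0.0397
grasp_force: 25.0
```

```bash
python3 -m pendant '[{"travel":[0,0,0.02],"angular":[0,0,0]},{"travel":[0,0,0.03],"angular":[0,0,0]},{"travel":[0,0,0.03],"angular":[0,0,0]},{"travel":[0.0092,-0.0313,0],"angular":[0,0,0.14]},{"travel":[0.0092,-0.0313,0],"angular":[0,0,0.14]},{"travel":[0.0092,-0.0313,0],"angular":[0,0,0.14]},{"travel":[0.0092,-0.0313,0],"angular":[0,0,0.14]},{"travel":[0.0092,-0.0313,0],"angular":[0,0,0.14]},{"travel":[0.0092,-0.0313,0],"angular":[0,0,0.14]},{"travel":[0.0092,-0.0313,0],"angular":[0,0,0.14]},{"travel":[0.0092,-0.0313,0],"angular":[0,0,0.14]},{"travel":[0.0092,-0.0313,0],"angular":[0,0,0.14]},{"travel":[0.0092,-0.0313,0],"angular":[0,0,0.14]},{"travel":[0.0092,-0.0313,0],"angular":[0,0,0.14]},{"travel":[0.0092,-0.0313,0],"angular":[0,0,0.16]},{"travel":[0,0,0],"angular":[0,0,0]},{"travel":[0,0,0],"angular":[0,0,0]}]'
python3 - <<'E'
from plant import r,cams
from h import *
s=r.sense();print(s['ee_pos'],s['finger_gap'],s['grasp_force'])
f=[]
for n in('top','side'):
    c=cams.capture(n);np.savez(f'pics/{n}2.npz',**c)
    x,y=np.int32(proj(c,[s['ee_pos']+[0,0,-.019]])[0]);print(n,x,y)
    i=c['pixels'].copy();cv2.circle(i,(x,y),1,(0,255,0),-1)
    f.append(i[max(0,y-60):y+60,max(0,x-60):x+60])
f=[cv2.resize(i,(396,396),interpolation=cv2.INTER_CUBIC) for i in f];cv2.imwrite('pics/g3.png',cv2.convertScaleAbs(np.hstack(f),alpha=1.8))
E
```

```text
t: 5.63
ee_pos: [0.5135, -0.0184, 0.1189]
eef_rot: [-3.141, -0.042, -0.001]
force: [-0.2, 0.9, -0.6]
finger_gap: 0.0395
grasp_force: 25.0
[ 0.51349228 -0.01837128  0.11890985] 0.03951721135372903 24.997968077659607
top 280 225
side 256 212
```

View pics/g3.png

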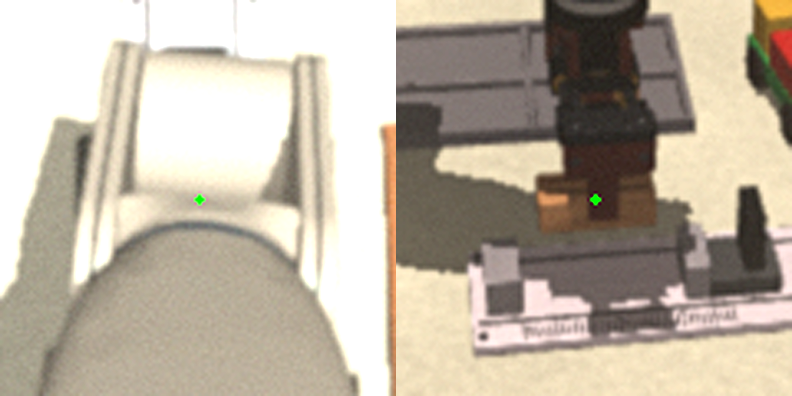

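The plank is held level and centred on the TCP (columns 538–656), between the jaws. Lowering it and releasing.

```bash
python3 -m pendant '[{"travel":[0.0002,0.0005,-0.025],"angular":[0,0,0]},{"travel":[0.0002,0.0005,-0.025],"angular":[0,0,0]},{"travel":[0,0,-0.015],"angular":[0,0,0]},{"travel":[0,0,-0.005],"angular":[0,0,0]},{"travel":[0,0,-0.002],"angular":[0,0,0]},{"travel":[0,0,0],"angular":[0,0,0]},{"travel":[0,0,0],"angular":[0,0,0]}]'
python3 -m pendant '[{"travel":[0,0,-0.001],"angular":[0,0,0]},{"travel":[0,0,0],"angular":[0,0,0]}]'
```

```text
t: 6.32
ee_pos: [0.5142, -0.0155, 0.0475]
eef_rot: [3.141, 0.048, 0.002]
force: [0.1, -0.3, -1.3]
finger_gap: 0.0399
grasp_force: 25.0
t: 6.48
ee_pos: [0.5142, -0.0159, 0.0464]
eef_rot: [3.141, 0.047, 0.003]
force: [0.2, -0.2, 0.0]
finger_gap: 0.0401
grasp_force: 25.0
```

```bash
python3 -m pendant '[{"travel":[0,0,-0.0005],"angular":[0,0,0]},{"travel":[0,0,0],"angular":[0,0,0]},{"travel":[0,0,0],"angular":[0,0,0]},{"travel":[0,0,0.02],"angular":[0,0,0]},{"travel":[0,0,0.03],"angular":[0,0,0]},{"travel":[0,0,0.03],"angular":[0,0,0]},{"travel":[0,0,0.03],"angular":[0,0,0]}]' 0.056
python3 -m pendant '[{"travel":[0.0094,0,0],"angular":[0,0,6.93]},{"travel":[0.0094,0,0],"angular":[0,0,6.93]},{"travel":[0.0094,0,0],"angular":[0,0,6.93]},{"travel":[0.0094,0,0],"angular":[0,0,6.93]},{"travel":[0.0094,0,0],"angular":[0,0,6.93]},{"travel":[0.0094,0,0],"angular":[0,0,6.93]},{"travel":[0.0094,0,0],"angular":[0,0,6.93]},{"travel":[0.0094,0.0004,0],"angular":[0,0,6.93]},{"travel":[0.0094,0.0004,0],"angular":[0,0,6.93]},{"travel":[0.0094,0.0004,0],"angular":[0,0,6.93]},{"travel":[0.0094,0.0004,0],"angular":[0,0,6.93]},{"travel":[0.0094,0.0004,0],"angular":[0,0,6.93]},{"travel":[0.0094,0.0004,0],"angular":[0,0,6.93]},{"travel":[0,0,0],"angular":[0,0,0]},{"travel":[0,0,0],"angular":[0,0,0]}]' 0.036
python3 - <<'E'
from plant import r,cams
from h import *
s=r.sense();print(s['joint_pos'],s['ee_pos'],s['eef_rot'])
f=[]
for n in('top','side'):
    c=cams.capture(n);np.savez(f'pics/{n}3.npz',**c)
    x,y=np.int32(proj(c,[[.54,-.015,.04]])[0]);print(n,x,y,proj(c,[s['ee_pos']+[0,0,-.019]])[0])
    i=c['pixels'].copy();xx,yy=np.int32(proj(c,[s['ee_pos']+[0,0,-.019]])[0]);cv2.circle(i,(xx,yy),1,(0,255,0),-1)
    f.append(i[max(0,y-60):y+60,max(0,x-60):x+60])
f=[cv2.resize(i,(396,396),interpolation=cv2.INTER_CUBIC) for i in f];cv2.imwrite('pics/g4.png',cv2.convertScaleAbs(np.hstack(f),alpha=1.6))
E
```

```text
t: 7.07
ee_pos: [0.5131, -0.0161, 0.1562]
eef_rot: [-3.141, -0.046, 0.002]
force: [0.4, -0.8, 0.1]
finger_gap: 0.0563
grasp_force: 0.0
t: 8.32
ee_pos: [0.6356, -0.0137, 0.155]
eef_rot: [-2.19, -2.252, 0.0]
force: [-0.4, -0.2, -0.6]
finger_gap: 0.036
grasp_force: 0.0
[-4.02059764e-02  5.42071994e-01  1.66126487e+00 -1.25139175e-05
  9.38647274e-01 -6.78475735e-02] [ 0.63562862 -0.01366316  0.15495416] [-2.19032138e+00 -2.25173448e+00  4.22480494e-04]
top 278 219 [279.56775221 175.4585208 ]
side 267 229 [304.62709874 197.09607493]
```

View pics/g4.png

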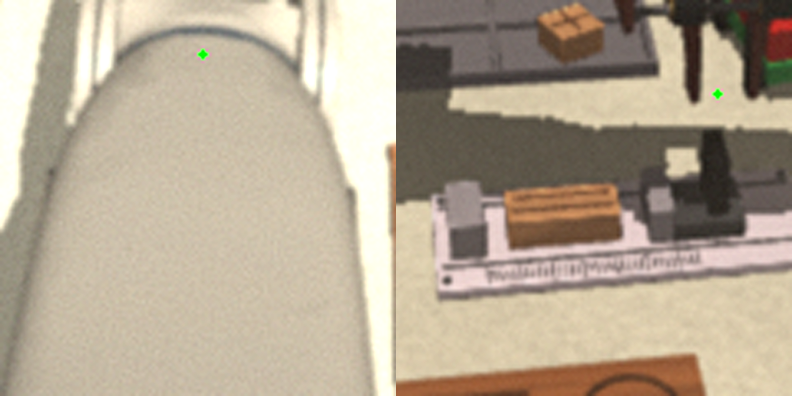

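Side view: the plank lies flat between the jaws. The fingers straddle the black grip with their centre a few mm too far in +x (723 against 714). Shifting -3 mm and descending in small steps.

```bash
python3 -m pendant '[{"travel":[-0.0015,0,-0.01],"angular":[0,0,0]},{"travel":[-0.0015,0,-0.02],"angular":[0,0,0]},{"travel":[0,0,-0.015],"angular":[0,0,0]},{"travel":[0,0,-0.01],"angular":[0,0,0]},{"travel":[0,0,-0.01],"angular":[0,0,0]},{"travel":[0,0,-0.01],"angular":[0,0,0]},{"travel":[0,0,-0.01],"angular":[0,0,0]},{"travel":[0,0,0],"angular":[0,0,0]}]'
python3 -m pendant '[{"travel":[0,0,0],"angular":[0,0,0]},{"travel":[0,0,0],"angular":[0,0,0]},{"travel":[0,0,0],"angular":[0,0,0]},{"travel":[0,0,0],"angular":[0,0,0]},{"travel":[0,0,0],"angular":[0,0,0]},{"travel":[0,0,0],"angular":[0,0,0]}]' 0.005 15
```

```text
t: 9.08
ee_pos: [0.6316, -0.0136, 0.0681]
eef_rot: [-2.185, -2.254, 0.003]
force: [-0.3, 0.9, -0.9]
finger_gap: 0.0364
grasp_force: 0.0
t: 9.58
ee_pos: [0.6334, -0.0136, 0.0709]
eef_rot: [2.186, 2.255, 0.002]
force: [0.5, -0.2, 2.8]
finger_gap: 0.0158
grasp_force: 15.0
```

```bash
python3 -m pendant '[{"travel":[-0.004,-0.00012,0],"angular":[0,0,0]},{"travel":[-0.004,-0.00012,0],"angular":[0,0,0]},{"travel":[-0.004,-0.00012,0],"angular":[0,0,0]},{"travel":[-0.004,-0.00012,0],"angular":[0,0,0]},{"travel":[-0.004,-0.00012,0],"angular":[0,0,0]},{"travel":[-0.004,-0.00012,0],"angular":[0,0,0]},{"travel":[-0.004,-0.00012,0],"angular":[0,0,0]},{"travel":[-0.002,-0.00006,0],"angular":[0,0,0]},{"travel":[0,0,0],"angular":[0,0,0]}]'
python3 -m pendant '[{"travel":[-0.001,0,0],"angular":[0,0,0]},{"travel":[-0.001,0,0],"angular":[0,0,0]},{"travel":[-0.001,0,0],"angular":[0,0,0]},{"travel":[0,0,0],"angular":[0,0,0]}]'
python3 -m pendant '[{"travel":[-0.001,0,0],"angular":[0,0,0]},{"travel":[-0.001,0,0],"angular":[0,0,0]},{"travel":[0,0,0],"angular":[0,0,0]}]'
```

```text
t: 10.33
ee_pos: [0.6025, -0.0144, 0.0709]
eef_rot: [2.186, 2.256, 0.001]
force: [1.4, 0.8, 7.9]
finger_gap: 0.0158
grasp_force: 15.0
t: 10.67
ee_pos: [0.6, -0.0145, 0.0709]
eef_rot: [2.186, 2.255, 0.002]
force: [2.0, -0.5, 5.4]
finger_gap: 0.016
grasp_force: 15.0
t: 10.92
ee_pos: [0.598, -0.0146, 0.0709]
eef_rot: [2.186, 2.255, 0.002]
force: [2.2, 1.1, 7.2]
finger_gap: 0.0159
grasp_force: 15.0
```

```bash
python3 -m pendant '[{"travel":[-0.001,0,0],"angular":[0,0,0]},{"travel":[0,0,0],"angular":[0,0,0]}]'
python3 -m pendant '[{"travel":[-0.001,0,0],"angular":[0,0,0]},{"travel":[0,0,0],"angular":[0,0,0]}]'
python3 -m pendant '[{"travel":[-0.001,0,0],"angular":[0,0,0]},{"travel":[0,0,0],"angular":[0,0,0]}]'
```

```text
t: 11.08
ee_pos: [0.5971, -0.0146, 0.0709]
eef_rot: [2.186, 2.255, 0.002]
force: [2.5, -0.1, 5.2]
finger_gap: 0.0161
grasp_force: 15.0
t: 11.25
ee_pos: [0.5961, -0.0146, 0.0709]
eef_rot: [2.186, 2.255, 0.002]
force: [1.9, -0.5, 5.9]
finger_gap: 0.0161
grasp_force: 15.0
t: 11.42
ee_pos: [0.5951, -0.0146, 0.0709]
eef_rot: [2.186, 2.255, 0.002]
force: [2.5, -0.3, 6.3]
finger_gap: 0.0159
grasp_force: 15.0
```

```bash
python3 -m pendant '[{"travel":[-0.001,0,0],"angular":[0,0,0]},{"travel":[0,0,0],"angular":[0,0,0]}]'
python3 -m pendant '[{"travel":[-0.001,0,0],"angular":[0,0,0]},{"travel":[0,0,0],"angular":[0,0,0]}]'
python3 -m pendant '[{"travel":[-0.0005,0,0],"angular":[0,0,0]},{"travel":[0,0,0],"angular":[0,0,0]}]'
python3 -m pendant '[{"travel":[-0.0005,0,0],"angular":[0,0,0]},{"travel":[0,0,0],"angular":[0,0,0]}]'
```

```text
t: 11.58
ee_pos: [0.5943, -0.0146, 0.0709]
eef_rot: [2.185, 2.255, 0.002]
force: [2.4, -0.6, 4.8]
finger_gap: 0.0161
grasp_force: 15.0
t: 11.75
ee_pos: [0.5943, -0.0147, 0.0709]
eef_rot: [2.184, 2.254, 0.004]
force: [6.6, -0.4, 2.1]
finger_gap: 0.0157
grasp_force: 15.0
t: 11.92
ee_pos: [0.5943, -0.0147, 0.0709]
eef_rot: [2.184, 2.253, 0.005]
force: [7.3, -0.3, 1.4]
finger_gap: 0.016
grasp_force: 15.0
t: 12.08
ee_pos: [0.5943, -0.0146, 0.0709]
eef_rot: [2.183, 2.253, 0.006]
force: [9.3, 0.5, -0.7]
finger_gap: 0.0162
grasp_force: 15.0
```

```bash
python3 -m pendant '[{"travel":[-0.001,0,0],"angular":[0,0,0]},{"travel":[0,0,0],"angular":[0,0,0]},{"travel":[0,0,0],"angular":[0,0,0]},{"travel":[0,0,0],"angular":[0,0,0]},{"travel":[0,0,0],"angular":[0,0,0]},{"travel":[0,0,0],"angular":[0,0,0]},{"travel":[0,0,0],"angular":[0,0,0]},{"travel":[0,0,0],"angular":[0,0,0]}]'
python3 -m pendant '[{"travel":[0.004,0.0001,0],"angular":[0,0,0]},{"travel":[0.004,0.0001,0],"angular":[0,0,0]},{"travel":[0.006,0.0002,0],"angular":[0,0,0]},{"travel":[0.008,0.0002,0],"angular":[0,0,0]},{"travel":[0.008,0.0002,0],"angular":[0,0,0]},{"travel":[0.008,0.0002,0],"angular":[0,0,0]},{"travel":[0.008,0.0002,0],"angular":[0,0,0]},{"travel":[0.008,0.0002,0],"angular":[0,0,0]},{"travel":[0.008,0.0002,0],"angular":[0,0,0]},{"travel":[0.006,0.0002,0],"angular":[0,0,0]},{"travel":[0.004,0.0001,0],"angular":[0,0,0]},{"travel":[0,0,0],"angular":[0,0,0]}]'
```

```text
t: 12.75
ee_pos: [0.5942, -0.0147, 0.0709]
eef_rot: [2.182, 2.252, 0.008]
force: [12.2, 0.1, -3.4]
finger_gap: 0.0158
grasp_force: 15.0
t: 13.75
ee_pos: [0.6633, -0.0128, 0.0708]
eef_rot: [2.186, 2.255, 0.001]
force: [2.4, -0.3, 7.4]
finger_gap: 0.0162
grasp_force: 15.0
```

Squeezed at about 10 N for over half a second, then opened most of the way. Now to the open stop, release, rise and look.

```bash
python3 -m pendant '[{"travel":[0.003,0.0001,0],"angular":[0,0,0]},{"travel":[0.002,0.0001,0],"angular":[0,0,0]},{"travel":[0.001,0,0],"angular":[0,0,0]},{"travel":[0.001,0,0],"angular":[0,0,0]},{"travel":[0,0,0],"angular":[0,0,0]}]'
python3 -m pendant '[{"travel":[0.001,0,0],"angular":[0,0,0]},{"travel":[0,0,0],"angular":[0,0,0]}]'
python3 -m pendant '[{"travel":[0,0,0],"angular":[0,0,0]},{"travel":[0,0,0],"angular":[0,0,0]},{"travel":[0,0,0],"angular":[0,0,0]},{"travel":[0,0,0.02],"angular":[0,0,0]},{"travel":[0,0,0.03],"angular":[0,0,0]},{"travel":[0,0,0.035],"angular":[0,0,0]},{"travel":[0,0,0],"angular":[0,0,0]}]' 0.036
python3 - <<'E'
from plant import r,cams
from h import *
s=r.sense();print(s['ee_pos'])
c=cams.capture('side');np.savez('pics/side4.npz',**c)
x,y=np.int32(proj(c,[[.54,-.015,.04]])[0]);i=c['pixels'][y-75:y+75,x-100:x+100];cv2.imwrite('pics/g5.png',cv2.convertScaleAbs(cv2.resize(i,None,fx=3,fy=3,interpolation=cv2.INTER_CUBIC),alpha=1.6))
E
```

```text
t: 14.17
ee_pos: [0.6693, -0.0126, 0.0708]
eef_rot: [-2.186, -2.256, 0.001]
force: [-1.3, -1.3, 7.6]
finger_gap: 0.0161
grasp_force: 15.0
t: 14.33
ee_pos: [0.6694, -0.0127, 0.0708]
eef_rot: [-2.185, -2.255, 0.003]
force: [-4.9, -1.0, 11.9]
finger_gap: 0.0161
grasp_force: 15.0
t: 14.92
ee_pos: [0.6742, -0.0125, 0.1614]
eef_rot: [2.182, 2.251, 0.009]
force: [1.6, -0.1, 0.6]
finger_gap: 0.0362
grasp_force: 0.0
[ 0.67415643 -0.01248864  0.16135871]
```

View pics/g5.png

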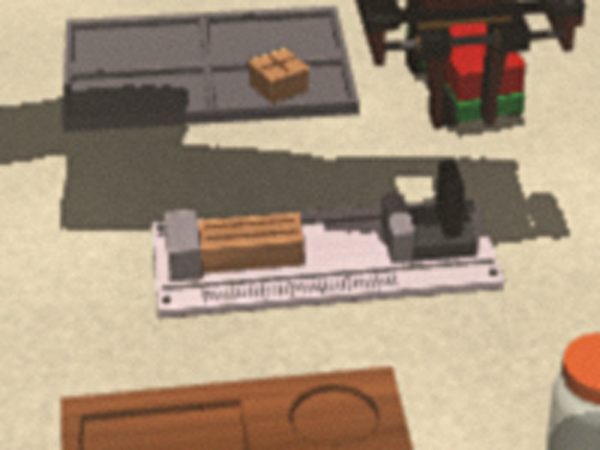

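The plank is flush against the fixed jaw at (200–300, 240) and the caliper is fully open, with the stop at x = 0.669. Picking up the plank again.

```bash
python3 -m pendant '[{"travel":[-0.0139,-0.0004,0],"angular":[0,0,-6.92]},{"travel":[-0.0139,-0.0004,0],"angular":[0,0,-6.92]},{"travel":[-0.0139,-0.0004,0],"angular":[0,0,-6.92]},{"travel":[-0.0139,-0.0004,0],"angular":[0,0,-6.92]},{"travel":[-0.0139,-0.0004,0],"angular":[0,0,-6.92]},{"travel":[-0.0139,-0.0004,0],"angular":[0,0,-6.92]},{"travel":[-0.0139,-0.0004,0],"angular":[0,0,-6.92]},{"travel":[-0.0139,-0.0004,0],"angular":[0,0,-6.92]},{"travel":[-0.0139,-0.0004,0],"angular":[0,0,-6.92]},{"travel":[-0.0139,-0.0004,0],"angular":[0,0,-6.92]},{"travel":[-0.0139,-0.0004,0],"angular":[0,0,-6.92]},{"travel":[-0.0139,-0.0004,0],"angular":[0,0,-6.92]},{"travel":[-0.0139,0,0],"angular":[0,0,-6.92]},{"travel":[0,0,0],"angular":[0,0,0]},{"travel":[0,0,0],"angular":[0,0,0]}]' 0.06
python3 -m pendant '[{"travel":[0,0,-0.03],"angular":[0,0,0]},{"travel":[0,0,-0.03],"angular":[0,0,0]},{"travel":[0,0,0],"angular":[0,0,0]},{"travel":[0,0,0],"angular":[0,0,0]}]'
```

```text
t: 16.22
ee_pos: [0.4893, -0.0172, 0.1544]
eef_rot: [-3.141, -0.056, 0.003]
force: [0.2, -0.2, 1.2]
finger_gap: 0.0602
grasp_force: 0.0
t: 16.55
ee_pos: [0.4895, -0.0171, 0.094]
eef_rot: [-3.141, -0.054, 0.006]
force: [-0.1, -0.1, 0.2]
finger_gap: 0.06
grasp_force: 0.0
```

```bash
python3 -m pendant '[{"travel":[0.002,0,-0.02],"angular":[0,0,-0.3]},{"travel":[0.002,0,-0.018],"angular":[0,0,0]},{"travel":[0,0,-0.008],"angular":[0,0,0]},{"travel":[0,0,-0.0025],"angular":[0,0,0]},{"travel":[0,0,0],"angular":[0,0,0]}]'
python3 -m pendant '[{"travel":[0,0,0],"angular":[0,0,0]},{"travel":[0,0,0],"angular":[0,0,0]},{"travel":[0,0,0],"angular":[0,0,0]},{"travel":[0,0,0],"angular":[0,0,0]},{"travel":[0,0,0],"angular":[0,0,0]},{"travel":[0,0,0],"angular":[0,0,0]}]' 0.02 25
python3 -m pendant '[{"travel":[0.001,0,0.02],"angular":[0,0,0]},{"travel":[0.001,0,0.03],"angular":[0,0,0]},{"travel":[0,0,0.03],"angular":[0,0,0]},{"travel":[0,0,0],"angular":[0,0,0]}]'
```

```text
t: 16.97
ee_pos: [0.4944, -0.0172, 0.0471]
eef_rot: [3.141, 0.043, 0.0]
force: [-0.3, -0.4, 0.2]
finger_gap: 0.0598
grasp_force: 0.0
t: 17.47
ee_pos: [0.4946, -0.0172, 0.0475]
eef_rot: [3.141, 0.042, 0.002]
force: [-1.3, -0.7, 7.3]
finger_gap: 0.0395
grasp_force: 25.0
t: 17.8
ee_pos: [0.4991, -0.0174, 0.1313]
eef_rot: [3.141, 0.042, 0.012]
force: [1.4, 0.3, -0.3]
finger_gap: 0.0398
grasp_force: 25.0
```

```bash
python3 -m pendant '[{"travel":[0.0015,-0.0305,0],"angular":[0,0,0]},{"travel":[0.0015,-0.0305,0],"angular":[0,0,0]},{"travel":[0.0015,-0.0305,0],"angular":[0,0,0]},{"travel":[0.0015,-0.0305,0],"angular":[0,0,0]},{"travel":[0.0015,-0.0305,0],"angular":[0,0,0]},{"travel":[0.0015,-0.0305,0],"angular":[0,0,0]},{"travel":[0.0015,-0.0305,0],"angular":[0,0,0]},{"travel":[0.0015,-0.0305,0],"angular":[0,0,0]},{"travel":[0.0015,-0.0305,0],"angular":[0,0,0]},{"travel":[0.0015,-0.0305,0],"angular":[0,0,0]},{"travel":[0,0,-0.03],"angular":[0,0,0]},{"travel":[0,0,-0.025],"angular":[0,0,0]},{"travel":[0,0,0],"angular":[0,0,0]},{"travel":[0,0,0],"angular":[0,0,0]}]'
python3 - <<'E'
from plant import r,cams
from h import *
s=r.sense();print(s['ee_pos'])
f=[]
for n in('top','side'):
    c=cams.capture(n);np.savez(f'pics/{n}5.npz',**c)
    x,y=np.int32(proj(c,[[.50,-.3,.02]])[0]);print(n,x,y)
    i=c['pixels'].copy();i=i[max(0,y-55):y+55,max(0,x-55):x+55];f.append(cv2.resize(i,(396,396),interpolation=cv2.INTER_CUBIC))
cv2.imwrite('pics/g6.png',cv2.convertScaleAbs(np.hstack(f),alpha=1.7))
E
```

```text
t: 18.97
ee_pos: [0.5097, -0.3214, 0.0701]
eef_rot: [-3.139, -0.042, 0.005]
force: [1.1, 0.3, -0.8]
finger_gap: 0.04
grasp_force: 25.0
[ 0.50966676 -0.32140626  0.07008673]
top 383 237
side 261 318
```

View pics/g6.png

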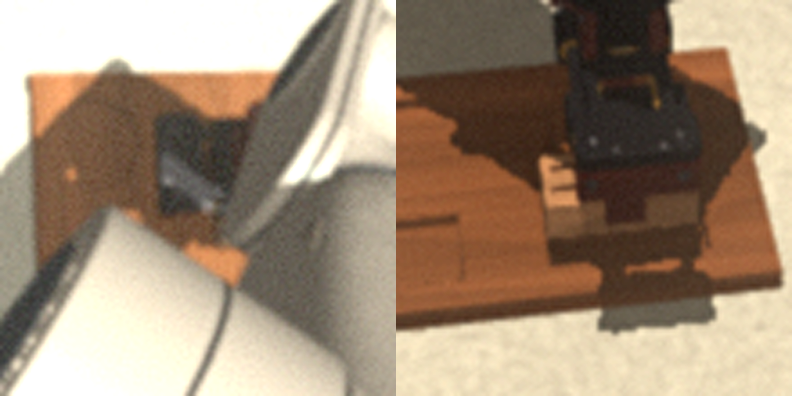

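The plank hovers over its recess (cols 545–697) in the side view. Shifting about +4 mm in x and lowering gently while watching the force.

```bash
python3 -m pendant '[{"travel":[0.002,-0.0003,-0.005],"angular":[0,0,0]},{"travel":[0.002,-0.0003,-0.005],"angular":[0,0,0]},{"travel":[0,0,-0.004],"angular":[0,0,0]},{"travel":[0,0,0],"angular":[0,0,0]},{"travel":[0,0,0],"angular":[0,0,0]}]'
python3 -m pendant '[{"travel":[0,0,-0.003],"angular":[0,0,0]},{"travel":[0,0,-0.001],"angular":[0,0,0]},{"travel":[0,0,0],"angular":[0,0,0]}]'
python3 -m pendant '[{"travel":[0,0,-0.002],"angular":[0,0,0]},{"travel":[0,0,0],"angular":[0,0,0]}]'
```

```text
t: 19.48
ee_pos: [0.515, -0.3226, 0.0576]
eef_rot: [-3.141, -0.043, 0.0]
force: [-0.0, 0.2, -0.9]
finger_gap: 0.0397
grasp_force: 25.0
t: 19.73
ee_pos: [0.5149, -0.3227, 0.0534]
eef_rot: [-3.141, -0.042, 0.001]
force: [-0.3, -0.4, 0.1]
finger_gap: 0.04
grasp_force: 25.0
t: 19.9
ee_pos: [0.5153, -0.323, 0.0518]
eef_rot: [3.141, 0.042, 0.001]
force: [-0.4, -0.0, 2.3]
finger_gap: 0.0395
grasp_force: 25.0
```

```bash
python3 -m pendant '[{"travel":[-0.0005,0,-0.002],"angular":[0,0,0]},{"travel":[0,0,0],"angular":[0,0,0]}]'
python3 -m pendant '[{"travel":[0,0,-0.0015],"angular":[0,0,0]},{"travel":[0,0,0],"angular":[0,0,0]}]'
```

```text
t: 20.07
ee_pos: [0.5154, -0.3227, 0.051]
eef_rot: [3.141, 0.042, 0.002]
force: [0.0, 4.6, 11.1]
finger_gap: 0.0398
grasp_force: 25.0
t: 20.23
ee_pos: [0.5155, -0.3224, 0.0502]
eef_rot: [-3.141, -0.042, -0.002]
force: [-1.1, 7.3, 18.0]
finger_gap: 0.0398
grasp_force: 25.1
```

The rim pushes the plank towards +y, so I'll shift that way.

```bash
python3 -m pendant '[{"travel":[0,0.001,0.0015],"angular":[0,0,0]},{"travel":[0,0.001,0],"angular":[0,0,0]},{"travel":[0,0,0],"angular":[0,0,0]}]'
python3 -m pendant '[{"travel":[0,0,-0.0015],"angular":[0,0,0]},{"travel":[0,0,0],"angular":[0,0,0]}]'
python3 -m pendant '[{"travel":[0,0,-0.001],"angular":[0,0,0]},{"travel":[0,0,0],"angular":[0,0,0]}]'
```

```text
t: 20.48
ee_pos: [0.5144, -0.3206, 0.0496]
eef_rot: [-3.141, -0.042, 0.0]
force: [-0.6, -0.3, -0.4]
finger_gap: 0.0398
grasp_force: 24.9
t: 20.65
ee_pos: [0.5142, -0.3207, 0.0475]
eef_rot: [-3.141, -0.042, 0.001]
force: [-0.1, 0.0, -1.0]
finger_gap: 0.04
grasp_force: 24.9
t: 20.82
ee_pos: [0.5143, -0.3208, 0.0467]
eef_rot: [-3.141, -0.042, 0.001]
force: [-0.2, -0.5, -0.5]
finger_gap: 0.0398
grasp_force: 24.9
```

It's entering freely. Continuing down to the floor.

```bash
python3 -m pendant '[{"travel":[0,0,-0.002],"angular":[0,0,0]},{"travel":[0,0,-0.001],"angular":[0,0,0]},{"travel":[0,0,0],"angular":[0,0,0]}]'
python3 -m pendant '[{"travel":[0,0,-0.0015],"angular":[0,0,0]},{"travel":[0,0,0],"angular":[0,0,0]}]'
```

```text
t: 21.07
ee_pos: [0.5144, -0.3207, 0.0438]
eef_rot: [-3.141, -0.042, 0.001]
force: [-0.1, 0.5, -0.4]
finger_gap: 0.0397
grasp_force: 24.9
t: 21.23
ee_pos: [0.5145, -0.3207, 0.0424]
eef_rot: [-3.141, -0.042, 0.0]
force: [0.2, 0.7, -0.7]
finger_gap: 0.04
grasp_force: 24.9
```

```bash
python3 -m pendant '[{"travel":[0,0,-0.0005],"angular":[0,0,0]},{"travel":[0,0,0],"angular":[0,0,0]},{"travel":[0,0,0],"angular":[0,0,0]},{"travel":[0,0,0.01],"angular":[0,0,0]},{"travel":[0,0,0.03],"angular":[0,0,0]},{"travel":[0,0,0.04],"angular":[0,0,0]},{"travel":[0,0,0.03],"angular":[0,0,0]},{"travel":[-0.007,0.04,0],"angular":[0,0,0]},{"travel":[-0.007,0.04,0],"angular":[0,0,0]},{"travel":[-0.007,0.04,0],"angular":[0,0,0]},{"travel":[-0.007,0.04,0],"angular":[0,0,0]},{"travel":[-0.007,0.04,0],"angular":[0,0,0]},{"travel":[-0.007,0.04,0],"angular":[0,0,0]},{"travel":[-0.007,0.04,0],"angular":[0,0,0]},{"travel":[-0.007,0.04,0],"angular":[0,0,0]},{"travel":[0,0,0],"angular":[0,0,0]}]' 0.058
python3 - <<'E'
from plant import r,cams
from h import *
s=r.sense();print(s['ee_pos'])
f=[]
for n in('top','side'):
    c=cams.capture(n);np.savez(f'pics/{n}6.npz',**c)
    o,im=pieces(c);print(n,o)
    f.append(c['pixels'])
f=cv2.resize(np.hstack([f[0][150:320,100:440],f[1][140:360,170:340]][:1]+[cv2.resize(f[1][140:360,170:340],(131,170))]),None,fx=1.69,fy=1.69,interpolation=cv2.INTER_CUBIC);cv2.imwrite('pics/g7.png',cv2.convertScaleAbs(f,alpha=1.5))
def zat(c,p): 
    W=cloud(c);m=np.hypot(W[...,0]-p[0],W[...,1]-p[1])<.012;return np.median(W[m][:,2]).round(4),m.sum()
for n in('top','side'): print(n,zat(load(f'pics/{n}6.npz'),(.514,-.321)))
E
```

```text
t: 22.57
ee_pos: [0.4568, 0.0043, 0.1529]
eef_rot: [-3.14, -0.05, 0.001]
force: [0.1, -0.8, -0.2]
finger_gap: 0.0581
grasp_force: 0.0
[0.4568234  0.00434154 0.15286476]
top [array([532.1, 246.6,  48.9,  47.4,  29.1])]
side [array([537.1, 248. ,  51.4,  49.7, -60.5])]
top (np.float64(0.0348), np.int64(58))
side (np.float64(0.0357), np.int64(72))
```

View pics/g7.png

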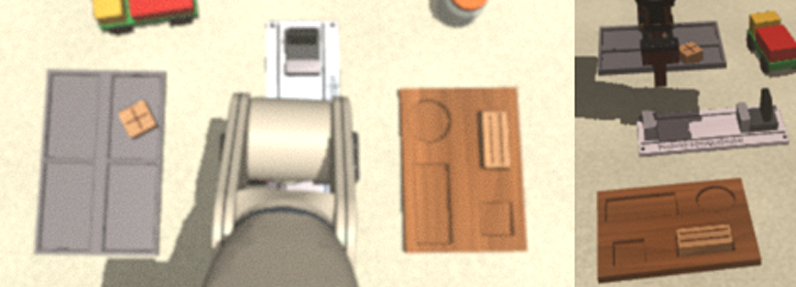

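The plank is seated in its recess (top at the right height, board at (495,140)). The square has been knocked about 1 cm and is now near (0.5335, 0.2475) at 29.3°, still in its pocket. Going there.

```bash
python3 -m pendant '[{"travel":[0.0096,0.0304,0],"angular":[0,0,3.44]},{"travel":[0.0096,0.0304,0],"angular":[0,0,3.44]},{"travel":[0.0096,0.0304,0],"angular":[0,0,3.44]},{"travel":[0.0096,0.0304,0],"angular":[0,0,3.44]},{"travel":[0.0096,0.0304,0],"angular":[0,0,3.44]},{"travel":[0.0096,0.0304,0],"angular":[0,0,3.44]},{"travel":[0.0096,0.0304,0],"angular":[0,0,3.44]},{"travel":[0.0096,0.0304,0],"angular":[0,0,3.44]},{"travel":[0,0,-0.03],"angular":[0,0,0]},{"travel":[0,0,-0.03],"angular":[0,0,0]},{"travel":[0,0,0],"angular":[0,0,0]},{"travel":[0,0,0],"angular":[0,0,0]}]' 0.066
python3 - <<'E'
from plant import r,cams
from h import *
s=r.sense();print(s['ee_pos'],s['eef_rot'],np.degrees(2*np.arctan2(s['eef_rot'][1],s['eef_rot'][0]))%180)
c=cams.capture('side');o,im=pieces(c);print(o)
E
```

```text
t: 23.67
ee_pos: [0.5351, 0.2407, 0.0912]
eef_rot: [3.041, 0.785, -0.005]
force: [-1.2, 0.5, -0.2]
finger_gap: 0.066
grasp_force: 0.0
[0.53510427 0.24065231 0.09123202] [ 3.04116896  0.78526066 -0.00548032] 28.956232880145983
[]
```

```bash
python3 -m pendant '[{"travel":[0,0,0],"angular":[0,0,0.3]},{"travel":[0,0,0],"angular":[0,0,0]},{"travel":[0,0,0],"angular":[0,0,0]}]'
```

```text
t: 23.97
ee_pos: [0.5364, 0.2423, 0.0938]
eef_rot: [-3.039, -0.795, -0.004]
force: [-0.2, 0.1, -0.2]
finger_gap: 0.0659
grasp_force: 0.0
```

```bash
python3 -m pendant '[{"travel":[-0.0015,0.0025,-0.02],"angular":[0,0,0]},{"travel":[-0.0015,0.0025,-0.015],"angular":[0,0,0]},{"travel":[0,0,0],"angular":[0,0,0]},{"travel":[0,0,0],"angular":[0,0,0]}]'
python3 -m pendant '[{"travel":[0,0,-0.01],"angular":[0,0,0]},{"travel":[0,0,-0.008],"angular":[0,0,0]},{"travel":[0,0,0],"angular":[0,0,0]},{"travel":[0,0,0],"angular":[0,0,0]}]'
```

```text
t: 24.3
ee_pos: [0.5322, 0.2473, 0.0574]
eef_rot: [3.039, 0.796, -0.001]
force: [0.2, 0.9, -0.3]
finger_gap: 0.0661
grasp_force: 0.0
t: 24.63
ee_pos: [0.5322, 0.2472, 0.0388]
eef_rot: [3.039, 0.796, -0.001]
force: [-0.2, 0.2, 0.5]
finger_gap: 0.0659
grasp_force: 0.0
```

```bash
python3 -m pendant '[{"travel":[0,0,0],"angular":[0,0,0]},{"travel":[0,0,0],"angular":[0,0,0]},{"travel":[0,0,0],"angular":[0,0,0]},{"travel":[0,0,0],"angular":[0,0,0]},{"travel":[0,0,0],"angular":[0,0,0]},{"travel":[0,0,0],"angular":[0,0,0]}]' 0.02 25
python3 -m pendant '[{"travel":[0,0,0.02],"angular":[0,0,0]},{"travel":[0,0,0.03],"angular":[0,0,0]},{"travel":[0,0,0.03],"angular":[0,0,0]},{"travel":[0,0,0],"angular":[0,0,0]},{"travel":[0,0,0],"angular":[0,0,0]}]'
```

```text
t: 25.13
ee_pos: [0.5327, 0.2478, 0.0395]
eef_rot: [-3.039, -0.796, -0.001]
force: [-0.0, 2.6, 1.3]
finger_gap: 0.0457
grasp_force: 25.0
t: 25.55
ee_pos: [0.5334, 0.2477, 0.1209]
eef_rot: [-3.039, -0.796, -0.005]
force: [-0.6, -0.1, -0.2]
finger_gap: 0.0457
grasp_force: 25.0
```

```bash
python3 -m pendant '[{"travel":[-0.0056,-0.0294,0],"angular":[0,0,-3.07]},{"travel":[-0.0056,-0.0294,0],"angular":[0,0,-3.07]},{"travel":[-0.0056,-0.0294,0],"angular":[0,0,-3.07]},{"travel":[-0.0056,-0.0294,0],"angular":[0,0,-3.07]},{"travel":[-0.0056,-0.0294,0],"angular":[0,0,-3.07]},{"travel":[-0.0056,-0.0294,0],"angular":[0,0,-3.07]},{"travel":[-0.0056,-0.0294,0],"angular":[0,0,-3.07]},{"travel":[-0.0056,-0.0294,0],"angular":[0,0,-3.07]},{"travel":[-0.0056,-0.0294,0],"angular":[0,0,-3.07]},{"travel":[0,0,0],"angular":[0,0,0]},{"travel":[0,0,0],"angular":[0,0,0]},{"travel":[0,0,0],"angular":[0,0,0]}]'
python3 - <<'E'
from plant import r,cams
from h import *
s=r.sense();print(s['ee_pos'],np.degrees(2*np.arctan2(s['eef_rot'][1],s['eef_rot'][0]))%180)
c=cams.capture('side');np.savez('pics/side7.npz',**c)
x,y=np.int32(proj(c,[[.52,-.015,.06]])[0]);i=c['pixels'][y-60:y+50,x-80:x+90];cv2.imwrite('pics/g8.png',cv2.convertScaleAbs(cv2.resize(i,None,fx=4,fy=4,interpolation=cv2.INTER_CUBIC),alpha=1.6))
E
```

```text
t: 26.55
ee_pos: [0.4815, -0.0171, 0.1184]
eef_rot: [-3.141, -0.047, 0.002]
force: [-0.4, 0.0, 0.2]
finger_gap: 0.0462
grasp_force: 25.0
[ 0.4814703  -0.01709813  0.11839265] 1.7192537267089847
```

View pics/g8.png

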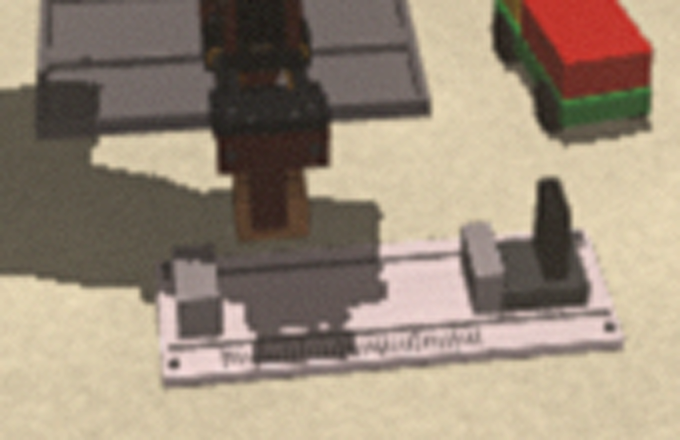

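The square is held square-on, clear of the fixed jaw. Lowering it 3 mm further out and releasing.

```bash
python3 -m pendant '[{"travel":[0.003,0,-0.025],"angular":[0,0,0]},{"travel":[0,0,-0.025],"angular":[0,0,0]},{"travel":[0,0,-0.015],"angular":[0,0,0]},{"travel":[0,0,-0.005],"angular":[0,0,0]},{"travel":[0,0,-0.002],"angular":[0,0,0]},{"travel":[0,0,0],"angular":[0,0,0]},{"travel":[0,0,0],"angular":[0,0,0]}]'
```

```text
t: 27.18
ee_pos: [0.4856, -0.0168, 0.0478]
eef_rot: [3.141, 0.049, 0.002]
force: [0.5, 1.0, -0.2]
finger_gap: 0.0456
grasp_force: 25.0
```

```bash
python3 -m pendant '[{"travel":[0,0,-0.001],"angular":[0,0,0]},{"travel":[0,0,-0.001],"angular":[0,0,0]},{"travel":[0,0,0],"angular":[0,0,0]}]'
python3 -m pendant '[{"travel":[0,0,0],"angular":[0,0,0]},{"travel":[0,0,0],"angular":[0,0,0]},{"travel":[0,0,0],"angular":[0,0,0]},{"travel":[0,0,0.02],"angular":[0,0,0]},{"travel":[0,0,0.03],"angular":[0,0,0]},{"travel":[0,0,0.03],"angular":[0,0,0]},{"travel":[0,0,0.03],"angular":[0,0,0]}]' 0.062
python3 -m pendant '[{"travel":[0.0141,0.0003,0],"angular":[0,0,6.93]},{"travel":[0.0141,0.0003,0],"angular":[0,0,6.93]},{"travel":[0.0141,0.0003,0],"angular":[0,0,6.93]},{"travel":[0.0141,0.0003,0],"angular":[0,0,6.93]},{"travel":[0.0141,0.0003,0],"angular":[0,0,6.93]},{"travel":[0.0141,0.0003,0],"angular":[0,0,6.93]},{"travel":[0.0141,0.0003,0],"angular":[0,0,6.93]},{"travel":[0.0141,0.0003,0],"angular":[0,0,6.93]},{"travel":[0.0141,0.0003,0],"angular":[0,0,6.93]},{"travel":[0.0141,0.0003,0],"angular":[0,0,6.93]},{"travel":[0.0141,0.0003,0],"angular":[0,0,6.93]},{"travel":[0.0141,0.0003,0],"angular":[0,0,6.93]},{"travel":[0.0141,0.0003,0],"angular":[0,0,6.93]},{"travel":[0,0,0],"angular":[0,0,0]},{"travel":[0,0,0],"angular":[0,0,0]},{"travel":[0,0,0],"angular":[0,0,0]}]' 0.036
```

```text
t: 27.43
ee_pos: [0.4853, -0.0172, 0.0457]
eef_rot: [3.141, 0.047, 0.002]
force: [-0.4, 0.1, 0.2]
finger_gap: 0.0456
grasp_force: 25.0
t: 28.02
ee_pos: [0.4845, -0.0172, 0.1562]
eef_rot: [-3.141, -0.047, 0.002]
force: [0.2, 0.2, -0.3]
finger_gap: 0.0619
grasp_force: 0.0
t: 29.35
ee_pos: [0.6672, -0.0133, 0.1548]
eef_rot: [-2.189, -2.252, 0.002]
force: [0.0, -0.6, 0.2]
finger_gap: 0.0361
grasp_force: 0.0
```

```bash
python3 -m pendant '[{"travel":[0.002,0.0005,-0.02],"angular":[0,0,0]},{"travel":[0,0,-0.02],"angular":[0,0,0]},{"travel":[0,0,-0.015],"angular":[0,0,0]},{"travel":[0,0,-0.01],"angular":[0,0,0]},{"travel":[0,0,-0.01],"angular":[0,0,0]},{"travel":[0,0,-0.008],"angular":[0,0,0]},{"travel":[0,0,0],"angular":[0,0,0]},{"travel":[0,0,0],"angular":[0,0,0]}]'
python3 -m pendant '[{"travel":[0,0,0],"angular":[0,0,0]},{"travel":[0,0,0],"angular":[0,0,0]},{"travel":[0,0,0],"angular":[0,0,0]},{"travel":[0,0,0],"angular":[0,0,0]},{"travel":[0,0,0],"angular":[0,0,0]},{"travel":[0,0,0],"angular":[0,0,0]}]' 0.005 15
python3 - <<'E'
from plant import r,cams
from h import *
c=cams.capture('side');np.savez('pics/side8.npz',**c)
x,y=np.int32(proj(c,[[.54,-.015,.06]])[0]);i=c['pixels'][y-60:y+50,x-80:x+90];cv2.imwrite('pics/g9.png',cv2.convertScaleAbs(cv2.resize(i,None,fx=4,fy=4,interpolation=cv2.INTER_CUBIC),alpha=1.6))
E
```

```text
t: 30.02
ee_pos: [0.6702, -0.0128, 0.0721]
eef_rot: [-2.186, -2.256, 0.0]
force: [0.5, -0.8, -0.1]
finger_gap: 0.0359
grasp_force: 0.0
t: 30.52
ee_pos: [0.6693, -0.0128, 0.0727]
eef_rot: [-2.185, -2.255, 0.002]
force: [-5.8, -1.3, 5.0]
finger_gap: 0.0159
grasp_force: 15.0
```

View pics/g9.png

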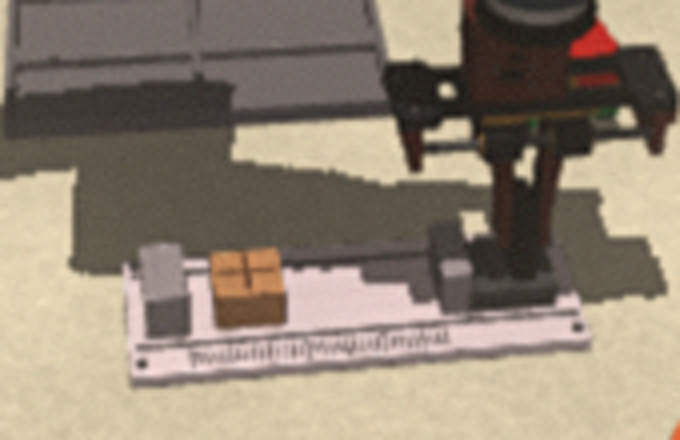

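The square sits aligned on the bed at (248,285), clear of both jaws. Closing.

```bash
python3 -m pendant '[{"travel":[-0.006,-0.0002,0],"angular":[0,0,0]},{"travel":[-0.008,-0.0002,0],"angular":[0,0,0]},{"travel":[-0.008,-0.0002,0],"angular":[0,0,0]},{"travel":[-0.008,-0.0003,0],"angular":[0,0,0]},{"travel":[-0.008,-0.0002,0],"angular":[0,0,0]},{"travel":[-0.008,-0.0003,0],"angular":[0,0,0]},{"travel":[-0.008,-0.0002,0],"angular":[0,0,0]},{"travel":[-0.008,-0.0002,0],"angular":[0,0,0]},{"travel":[-0.008,-0.0003,0],"angular":[0,0,0]},{"travel":[-0.008,-0.0002,0],"angular":[0,0,0]},{"travel":[-0.008,-0.0003,0],"angular":[0,0,0]},{"travel":[-0.006,-0.0002,0],"angular":[0,0,0]},{"travel":[-0.002,-0.0001,0],"angular":[0,0,0]},{"travel":[0,0,0],"angular":[0,0,0]}]'
python3 -m pendant '[{"travel":[-0.0015,-0.0001,0],"angular":[0,0,0]},{"travel":[-0.0015,0,0],"angular":[0,0,0]},{"travel":[-0.0015,-0.0001,0],"angular":[0,0,0]},{"travel":[-0.0015,0,0],"angular":[0,0,0]},{"travel":[-0.0015,-0.0001,0],"angular":[0,0,0]},{"travel":[-0.0015,0,0],"angular":[0,0,0]},{"travel":[-0.0015,-0.0001,0],"angular":[0,0,0]},{"travel":[-0.0015,0,0],"angular":[0,0,0]},{"travel":[-0.0015,-0.0001,0],"angular":[0,0,0]},{"travel":[0,0,0],"angular":[0,0,0]}]'
```

```text
t: 31.73
ee_pos: [0.5751, -0.0154, 0.0727]
eef_rot: [-2.186, -2.256, 0.0]
force: [-1.5, 2.4, 9.4]
finger_gap: 0.0162
grasp_force: 15.0
t: 32.57
ee_pos: [0.5623, -0.0158, 0.0727]
eef_rot: [-2.186, -2.256, -0.001]
force: [0.5, 3.2, 7.5]
finger_gap: 0.0159
grasp_force: 15.0
```

```bash
python3 -m pendant '[{"travel":[-0.0015,-0.0001,0],"angular":[0,0,0]},{"travel":[-0.0015,0,0],"angular":[0,0,0]},{"travel":[-0.0015,-0.0001,0],"angular":[0,0,0]},{"travel":[-0.0015,0,0],"angular":[0,0,0]},{"travel":[-0.0015,0,0],"angular":[0,0,0]},{"travel":[-0.001,-0.0001,0],"angular":[0,0,0]},{"travel":[-0.001,0,0],"angular":[0,0,0]},{"travel":[0,0,0],"angular":[0,0,0]}]'
python3 -m pendant '[{"travel":[-0.001,0,0],"angular":[0,0,0]},{"travel":[0,0,0],"angular":[0,0,0]}]'
python3 -m pendant '[{"travel":[-0.001,0,0],"angular":[0,0,0]},{"travel":[0,0,0],"angular":[0,0,0]}]'
```

```text
t: 33.23
ee_pos: [0.553, -0.016, 0.0727]
eef_rot: [2.186, 2.256, 0.001]
force: [0.9, 4.4, 7.3]
finger_gap: 0.0162
grasp_force: 15.0
t: 33.4
ee_pos: [0.5521, -0.016, 0.0727]
eef_rot: [2.186, 2.256, 0.002]
force: [1.1, 4.8, 7.3]
finger_gap: 0.016
grasp_force: 15.0
t: 33.57
ee_pos: [0.551, -0.0161, 0.0727]
eef_rot: [2.186, 2.256, 0.001]
force: [1.5, 4.4, 6.9]
finger_gap: 0.0158
grasp_force: 15.0
```

```bash
python3 -m pendant '[{"travel":[-0.001,0,0],"angular":[0,0,0]},{"travel":[0,0,0],"angular":[0,0,0]}]'
python3 -m pendant '[{"travel":[-0.001,0,0],"angular":[0,0,0]},{"travel":[0,0,0],"angular":[0,0,0]}]'
python3 -m pendant '[{"travel":[-0.0005,0,0],"angular":[0,0,0]},{"travel":[0,0,0],"angular":[0,0,0]}]'
```

```text
t: 33.73
ee_pos: [0.5503, -0.0161, 0.0727]
eef_rot: [2.186, 2.256, 0.002]
force: [2.4, 4.8, 5.7]
finger_gap: 0.0161
grasp_force: 15.0
t: 33.9
ee_pos: [0.5503, -0.0161, 0.0727]
eef_rot: [2.185, 2.255, 0.004]
force: [5.5, 4.2, 2.6]
finger_gap: 0.0157
grasp_force: 15.0
t: 34.07
ee_pos: [0.5503, -0.0161, 0.0727]
eef_rot: [2.184, 2.254, 0.005]
force: [8.1, 3.6, 0.9]
finger_gap: 0.0163
grasp_force: 15.0
```

```bash
python3 -m pendant '[{"travel":[-0.0015,0,0],"angular":[0,0,0]},{"travel":[0,0,0],"angular":[0,0,0]},{"travel":[0,0,0],"angular":[0,0,0]},{"travel":[0,0,0],"angular":[0,0,0]},{"travel":[0,0,0],"angular":[0,0,0]},{"travel":[0,0,0],"angular":[0,0,0]},{"travel":[0,0,0],"angular":[0,0,0]},{"travel":[0,0,0],"angular":[0,0,0]}]'
python3 -m pendant '[{"travel":[0.004,0.0001,0],"angular":[0,0,0]},{"travel":[0.004,0.0001,0],"angular":[0,0,0]},{"travel":[0.006,0.0002,0],"angular":[0,0,0]},{"travel":[0.008,0.0003,0],"angular":[0,0,0]},{"travel":[0.008,0.0002,0],"angular":[0,0,0]},{"travel":[0.008,0.0003,0],"angular":[0,0,0]},{"travel":[0.008,0.0002,0],"angular":[0,0,0]},{"travel":[0.008,0.0003,0],"angular":[0,0,0]},{"travel":[0.008,0.0002,0],"angular":[0,0,0]},{"travel":[0.008,0.0003,0],"angular":[0,0,0]},{"travel":[0.008,0.0002,0],"angular":[0,0,0]},{"travel":[0.008,0.0003,0],"angular":[0,0,0]},{"travel":[0.008,0.0002,0],"angular":[0,0,0]},{"travel":[0.008,0.0003,0],"angular":[0,0,0]},{"travel":[0.006,0.0002,0],"angular":[0,0,0]},{"travel":[0.004,0.0001,0],"angular":[0,0,0]},{"travel":[0.002,0.0001,0],"angular":[0,0,0]},{"travel":[0,0,0],"angular":[0,0,0]}]'
```

```text
t: 34.73
ee_pos: [0.5503, -0.0161, 0.0727]
eef_rot: [2.183, 2.253, 0.008]
force: [12.1, 4.5, -4.5]
finger_gap: 0.0162
grasp_force: 15.0
t: 36.23
ee_pos: [0.661, -0.0131, 0.0727]
eef_rot: [2.186, 2.256, -0.0]
force: [0.6, -0.6, 8.0]
finger_gap: 0.0158
grasp_force: 15.0
```

Need +8.4 mm to the stop, then a touch past it. After that, release, rise, and go back to the square.

```bash
python3 -m pendant '[{"travel":[0.003,0.0001,0],"angular":[0,0,0]},{"travel":[0.003,0.0001,0],"angular":[0,0,0]},{"travel":[0.001,0,0],"angular":[0,0,0]},{"travel":[0.001,0,0],"angular":[0,0,0]},{"travel":[0.001,0,0],"angular":[0,0,0]},{"travel":[0.001,0,0],"angular":[0,0,0]},{"travel":[0,0,0],"angular":[0,0,0]}]'
python3 -m pendant '[{"travel":[0,0,0],"angular":[0,0,0]},{"travel":[0,0,0],"angular":[0,0,0]},{"travel":[0,0,0],"angular":[0,0,0]},{"travel":[0,0,0.02],"angular":[0,0,0]},{"travel":[0,0,0.03],"angular":[0,0,0]},{"travel":[0,0,0.035],"angular":[0,0,0]},{"travel":[0,0,0],"angular":[0,0,0]},{"travel":[0,0,0],"angular":[0,0,0]}]' 0.036
```

```text
t: 36.82
ee_pos: [0.6694, -0.0129, 0.0726]
eef_rot: [-2.184, -2.255, 0.004]
force: [-5.1, 0.7, 10.9]
finger_gap: 0.0162
grasp_force: 15.0
t: 37.48
ee_pos: [0.6723, -0.0128, 0.1591]
eef_rot: [2.184, 2.254, 0.004]
force: [-0.7, -0.9, 0.2]
finger_gap: 0.036
grasp_force: 0.0
```

```bash
python3 -m pendant '[{"travel":[-0.0155,-0.0003,0],"angular":[0,0,-6.93]},{"travel":[-0.0155,-0.0003,0],"angular":[0,0,-6.93]},{"travel":[-0.0155,-0.0003,0],"angular":[0,0,-6.93]},{"travel":[-0.0155,-0.0003,0],"angular":[0,0,-6.93]},{"travel":[-0.0155,-0.0003,0],"angular":[0,0,-6.93]},{"travel":[-0.0155,-0.0003,0],"angular":[0,0,-6.93]},{"travel":[-0.0155,-0.0003,0],"angular":[0,0,-6.93]},{"travel":[-0.0155,-0.0003,0],"angular":[0,0,-6.93]},{"travel":[-0.0155,-0.0003,0],"angular":[0,0,-6.93]},{"travel":[-0.0155,-0.0003,0],"angular":[0,0,-6.93]},{"travel":[-0.0155,-0.0003,0],"angular":[0,0,-6.93]},{"travel":[-0.0155,-0.0003,0],"angular":[0,0,-6.93]},{"travel":[-0.0155,-0.0003,0],"angular":[0,0,-6.93]},{"travel":[0,0,-0.03],"angular":[0,0,0]},{"travel":[0,0,-0.03],"angular":[0,0,0]},{"travel":[0,0,0],"angular":[0,0,0]},{"travel":[0,0,0],"angular":[0,0,0]},{"travel":[0,0,0],"angular":[0,0,0]}]' 0.062
python3 - <<'E'
from plant import r,cams
from h import *
s=r.sense();print(s['ee_pos'],np.degrees(2*np.arctan2(s['eef_rot'][1],s['eef_rot'][0]))%180)
E
```

```text
t: 38.98
ee_pos: [0.4696, -0.0166, 0.0973]
eef_rot: [-3.141, -0.047, 0.002]
force: [-0.0, -0.3, 0.2]
finger_gap: 0.062
grasp_force: 0.0
[ 0.46963647 -0.0166039   0.09726085] 1.7296698490584959
```

```bash
python3 -m pendant '[{"travel":[0.0015,-0.0003,-0.02],"angular":[0,0,0]},{"travel":[0,0,-0.018],"angular":[0,0,0]},{"travel":[0,0,-0.009],"angular":[0,0,0]},{"travel":[0,0,-0.0045],"angular":[0,0,0]},{"travel":[0,0,0],"angular":[0,0,0]},{"travel":[0,0,0],"angular":[0,0,0]}]'
python3 -m pendant '[{"travel":[0,0,0],"angular":[0,0,0]},{"travel":[0,0,0],"angular":[0,0,0]},{"travel":[0,0,0],"angular":[0,0,0]},{"travel":[0,0,0],"angular":[0,0,0]},{"travel":[0,0,0],"angular":[0,0,0]},{"travel":[0,0,0],"angular":[0,0,0]}]' 0.02 25
python3 -m pendant '[{"travel":[0.001,0,0.02],"angular":[0,0,0]},{"travel":[0.001,0,0.03],"angular":[0,0,0]},{"travel":[0,0,0.03],"angular":[0,0,0]},{"travel":[0,0,0],"angular":[0,0,0]},{"travel":[0,0,0],"angular":[0,0,0]}]'
```

```text
t: 39.48
ee_pos: [0.4717, -0.0169, 0.0464]
eef_rot: [3.141, 0.047, 0.001]
force: [0.9, -0.5, 0.3]
finger_gap: 0.062
grasp_force: 0.0
t: 39.98
ee_pos: [0.4717, -0.0169, 0.0463]
eef_rot: [3.141, 0.047, 0.002]
force: [-0.9, -0.6, 6.4]
finger_gap: 0.0458
grasp_force: 25.0
t: 40.4
ee_pos: [0.4744, -0.0169, 0.1271]
eef_rot: [3.141, 0.047, 0.006]
force: [-0.7, -0.3, 0.2]
finger_gap: 0.0457
grasp_force: 25.0
```

```bash
python3 -m pendant '[{"travel":[-0.0086,-0.0307,0],"angular":[0,0,0]},{"travel":[-0.0086,-0.0307,0],"angular":[0,0,0]},{"travel":[-0.0086,-0.0307,0],"angular":[0,0,0]},{"travel":[-0.0086,-0.0307,0],"angular":[0,0,0]},{"travel":[-0.0086,-0.0307,0],"angular":[0,0,0]},{"travel":[-0.0086,-0.0307,0],"angular":[0,0,0]},{"travel":[-0.0086,-0.0307,0],"angular":[0,0,0]},{"travel":[-0.0086,-0.0307,0],"angular":[0,0,0]},{"travel":[-0.0086,-0.0307,0],"angular":[0,0,0]},{"travel":[-0.0086,-0.0307,0],"angular":[0,0,0]},{"travel":[0,0,-0.03],"angular":[0,0,0]},{"travel":[0,0,-0.025],"angular":[0,0,0]},{"travel":[0,0,0],"angular":[0,0,0]},{"travel":[0,0,0],"angular":[0,0,0]},{"travel":[0,0,0],"angular":[0,0,0]}]'
```

```text
t: 41.65
ee_pos: [0.3872, -0.3235, 0.0706]
eef_rot: [-3.14, -0.048, 0.001]
force: [0.4, -0.1, -0.7]
finger_gap: 0.0458
grasp_force: 25.0
```

```bash
python3 -m pendant '[{"travel":[0.0015,-0.0005,-0.007],"angular":[0,0,0]},{"travel":[0,0,-0.007],"angular":[0,0,0]},{"travel":[0,0,-0.003],"angular":[0,0,0]},{"travel":[0,0,0],"angular":[0,0,0]},{"travel":[0,0,0],"angular":[0,0,0]}]'
python3 -m pendant '[{"travel":[0,0,-0.002],"angular":[0,0,0]},{"travel":[0,0,0],"angular":[0,0,0]},{"travel":[0,0,0],"angular":[0,0,0]}]'
python3 -m pendant '[{"travel":[0,0,-0.0015],"angular":[0,0,0]},{"travel":[0,0,0],"angular":[0,0,0]},{"travel":[0,0,0],"angular":[0,0,0]}]'
python3 -m pendant '[{"travel":[0,0,-0.001],"angular":[0,0,0]},{"travel":[0,0,0],"angular":[0,0,0]},{"travel":[0,0,0],"angular":[0,0,0]}]'
```

```text
t: 42.07
ee_pos: [0.3888, -0.3242, 0.0537]
eef_rot: [-3.141, -0.048, 0.0]
force: [-0.8, -0.6, 0.5]
finger_gap: 0.0456
grasp_force: 25.0
t: 42.32
ee_pos: [0.3888, -0.3244, 0.0518]
eef_rot: [3.141, 0.047, 0.0]
force: [0.7, -0.6, -0.3]
finger_gap: 0.0458
grasp_force: 25.0
t: 42.57
ee_pos: [0.3887, -0.3244, 0.0501]
eef_rot: [-3.141, -0.047, 0.0]
force: [-0.5, 0.1, -0.6]
finger_gap: 0.0462
grasp_force: 25.0
t: 42.82
ee_pos: [0.3887, -0.3244, 0.0491]
eef_rot: [-3.141, -0.047, 0.0]
force: [0.6, -0.5, -0.8]
finger_gap: 0.0459
grasp_force: 25.0
```

```bash
python3 -m pendant '[{"travel":[0,0,-0.0015],"angular":[0,0,0]},{"travel":[0,0,-0.001],"angular":[0,0,0]},{"travel":[0,0,0],"angular":[0,0,0]}]'
python3 -m pendant '[{"travel":[0,0,-0.0015],"angular":[0,0,0]},{"travel":[0,0,-0.001],"angular":[0,0,0]},{"travel":[0,0,0],"angular":[0,0,0]}]'
python3 -m pendant '[{"travel":[0,0,-0.0015],"angular":[0,0,0]},{"travel":[0,0,-0.001],"angular":[0,0,0]},{"travel":[0,0,0],"angular":[0,0,0]}]'
```

```text
t: 43.07
ee_pos: [0.3887, -0.3243, 0.0465]
eef_rot: [-3.141, -0.047, 0.0]
force: [-0.1, 0.5, -0.6]
finger_gap: 0.0457
grasp_force: 25.0
t: 43.32
ee_pos: [0.3887, -0.3243, 0.0439]
eef_rot: [-3.141, -0.047, 0.0]
force: [0.0, 0.4, -0.7]
finger_gap: 0.0456
grasp_force: 25.0
t: 43.57
ee_pos: [0.3887, -0.3243, 0.0415]
eef_rot: [-3.141, -0.047, 0.0]
force: [-0.1, 0.3, -0.7]
finger_gap: 0.0456
grasp_force: 25.0
```

```bash
python3 -m pendant '[{"travel":[0,0,-0.001],"angular":[0,0,0]},{"travel":[0,0,0],"angular":[0,0,0]}]'
python3 -m pendant '[{"travel":[0,0,0],"angular":[0,0,0]},{"travel":[0,0,0],"angular":[0,0,0]},{"travel":[0,0,0],"angular":[0,0,0]},{"travel":[0,0,0.01],"angular":[0,0,0]},{"travel":[0,0,0.03],"angular":[0,0,0]},{"travel":[0,0,0.04],"angular":[0,0,0]},{"travel":[0,0,0.04],"angular":[0,0,0]},{"travel":[0,0,0.04],"angular":[0,0,0]},{"travel":[0,0,0.02],"angular":[0,0,0]},{"travel":[-0.022,-0.027,0],"angular":[0,0,0]},{"travel":[-0.022,-0.027,0],"angular":[0,0,0]},{"travel":[-0.022,-0.027,0],"angular":[0,0,0]},{"travel":[-0.022,-0.027,0],"angular":[0,0,0]},{"travel":[-0.022,-0.027,0],"angular":[0,0,0]},{"travel":[-0.022,-0.027,0],"angular":[0,0,0]},{"travel":[-0.022,-0.027,0],"angular":[0,0,0]},{"travel":[-0.022,-0.027,0],"angular":[0,0,0]},{"travel":[-0.022,-0.027,0],"angular":[0,0,0]},{"travel":[0,0,0],"angular":[0,0,0]}]' 0.06
python3 - <<'E'
from plant import r,cams
from h import *
s=r.sense();print(s['ee_pos'])
f=[]
def zat(c,p): 
    W=cloud(c);m=np.hypot(W[...,0]-p[0],W[...,1]-p[1])<.012;return np.median(W[m][:,2]).round(4),np.ptp(W[m][:,2]).round(4)
for n in('top','side'):
    c=cams.capture(n);np.savez(f'pics/{n}9.npz',**c)
    print(n,zat(c,(.514,-.32)),zat(c,(.389,-.323)))
    f.append(ortho(c,.036,.31,.74,-.39,.06,1.0) if n=='top' else c['pixels'][150:370,170:350])
f[1]=cv2.resize(f[1],(350,430));f[0]=f[0]
cv2.imwrite('pics/g10.png',cv2.convertScaleAbs(np.hstack(f),alpha=1.5))
E
```

```text
t: 43.73
ee_pos: [0.3887, -0.3244, 0.0405]
eef_rot: [-3.141, -0.047, 0.0]
force: [0.1, 0.5, -0.4]
finger_gap: 0.0461
grasp_force: 25.0
t: 45.32
ee_pos: [0.1874, -0.5715, 0.2218]
eef_rot: [3.138, 0.041, -0.0]
force: [-0.0, 0.3, 0.7]
finger_gap: 0.0598
grasp_force: 0.0
[ 0.18738727 -0.57153809  0.22177423]
top (np.float64(0.0351), np.float64(0.0095)) (np.float64(0.0343), np.float64(0.0124))
side (np.float64(0.036), np.float64(0.0068)) (np.float64(0.0358), np.float64(0.0066))
```

View pics/g10.png

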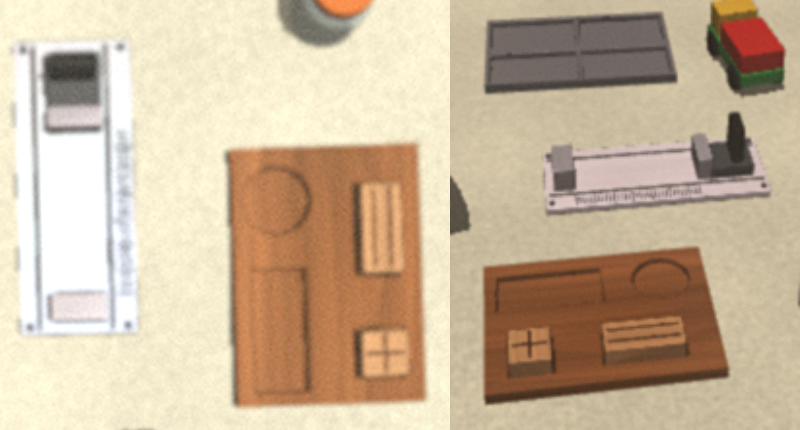

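Both pieces are seated, the plank at (380,225) and the square at (383,352), with tops at the right height. The caliper is fully open and empty, and the truck and jar are untouched. Handing in.

```bash
python3 -c "
from plant import r
print(r.hand_in())"
```

```text
the job is handed in; nothing more can be done
None
```

I measured the plank first, then the square, squeezing each in the caliper at about 10 N for over half a second; both now lie in their recesses, the caliper is fully open, the bus and disc were absent, and the job is handed in (it returned no verdict).

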